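Seat a key remote in the programmer and hold its recessed button down with a probe

ROBOT

A 6-joint arm with a two-finger parallel gripper is mounted at the origin on the work surface. World frame = base frame: x ahead of the robot, y to its left, z up, the work surface at z = 0. Lengths are in m, angles in rad, forces in N, time in s.
With the tool pointing down it reaches from about 0.35 to 0.975 m from the base axis. Payload 4.9 kg.
Tool frame: the origin (TCP) lies midway between the tips of the shut fingers; the grasp point (between the pads) lies 19 mm behind it; x points along the fingers, y is the direction in which the jaws open and shut, and the axes are right-handed (so a half turn about x gives the same grasp; the last joint's range is limited). The gripper opens to 85 mm and grips with 20 to 120 N. Pads are 22 mm wide; open, the fingers measure 114 mm over their backs; the gripper's body (76 mm by 85 mm) begins 54 mm behind the grasp point. The pads swing forward as they close: fully open they stand 13 mm farther back than shut.
Start: joints at [-1.413, 0.053, 1.613, -0, 1.476, -0.119], TCP at [0.171, -0.601, 0.231] pointing down, gripper open.
Joint ranges: [-3.01, 3.01], [-1.01, 2.22], [0.06, 2.58], [-1.02, 4.17], [0.09, 2.62], [-3.14, 3.14]. Speed limits (rad/s): [2.57, 2.57, 3.14, 3.14, 3.14, 3.14].

INTERFACE

Orientations are given as a rotation vector (axis times angle).
In Python, from station import ctrl gives the robot as it stands.
- The arm moves only by the shell command python3 -m handwheel 'ROWS' [FORCE]. ROWS is JSON, a list of rows, each a list of 3 entries, a list of its own where there are three numbers: the finger opening in m, from 0 to 0.0854, then the shift along the tool's x, y, z in m, then the turn, a rotation vector about the tool's x, y, z in degrees. In form: [[claw, [dx, dy, dz], [ax, ay, az]], ...]. A call has 1 to 10 rows; each row shifts and turns the commanded pose from where the row before left it, along the tool's axes as they then stand; what a row does not reach is not made up. A row lasts 1/12 s, in which the tool goes at most 41.7 mm and 7.16 degrees, less where a joint would pass 70% of its speed; a pose out of reach is approached as far as the arm can. A call with a gripper value outside its range is refused whole. The fingers move at their own pace and stop on an object; FORCE is the grip in N (left out, the last holds). Time passes only in rows, so rows that do not move let the fingers close. It gives the time, the measured TCP pose, the force and the opening at its end, in the units of the state.
- ctrl.get_obs(): the state, without advancing time (a new reading comes with each control period).
- ctrl.get_image(name): name is "side" or "top" or "wrist"; returns the picture (420x560x3 uint8, red, green, blue); there is no depth.
- ctrl.camera_params(name): a dict with "vertical_fov" (degrees; the focal length in pixels is half the picture's height over the tangent of half this angle, whatever the lens; pixels are square), "cx", "cy" (the principal point, pixels), "rvec" (rotation vector, rad) and "tvec" (3), from world to camera coordinates, as OpenCV has them; the wrist camera has in their place "T_tool_cam" (4x4, takes a point from camera to tool coordinates, whose origin is the TCP and whose axes are the tool frame's). Camera axes: x right, y down, z forward; pixel columns grow to the right and rows downward; lengths in m; the calibration is good to about 2 mm. A picture is of the moment at which its call begins: read the wrist's pose just before it. camera_params takes no time and is no camera call.
- ctrl.finish_job(): hands the job in, once; it reports no verdict.
Trained networks look in the newest picture that a camera, given by its name, has taken for a name from the list of things; names that differ only in an ending like _2 or _b are one class to them, and where a whole thing is asked for, a point or a joint stands for the part that bears it (a point fixed in the world has none). Each returns a list of dicts, best first, with "score" (0 to 1); they miss things now and then, are a little off and sometimes report something else, mostly with a low value. They report only what shows in the picture. A call takes as long as a camera call. They do not tell look-alikes from the thing itself.
- ctrl.look_for(thing, camera): "box" ([centre column, centre row, width, height] in pixels, round what is visible of it).
- ctrl.silhouettes(thing, camera): "mask" (420x560 bool, what is visible of it) and "box" ([centre column, centre row, width, height] in pixels, round what is visible of it).
- ctrl.tip_of(thing, camera): "centre" ([row, column] in pixels: a listed point, or the origin of a listed thing).
The state is a dict: "t": time; "q": joint angles; "dq": joint speeds; "effort": joint torques, N m; "tool_pos": TCP position; "tool_rot": TCP orientation; "contact_force": force on the tool from outside, world axes, zero at the start; "wrist_torque": the same for the moment, N m; "opening": finger opening in m.
Only numpy, scipy, OpenCV 4.12 (cv2) and the standard library are available. Lean on these libraries where they do the work, as an engineer would, in place of code of your own. Each camera call takes 0.05 s, during which the arm holds its last target.

TASK

Lay the key remote flat and fully home in the pocket of the key programmer, its metal lug in the slot at the pocket's end, and let go of it. Then take the slim probe out of the wooden tool stand, reach its pin down through the round aperture in the programmer's top and press the recessed button right down. Finish like that: still gripping the probe and holding the button down, with the remote still seated and the other things on the counter left alone.

Things in the scene. Friction and masses are not known exactly. Their poses are not given: they have to be found in the camera images.
- remote_center (a point): Centre (half-way up) of the loose key remote: a black plastic block 40 mm along its x, 72 mm along its y and 20 mm thick, about 60 g, lying flat on the counter, three grey keys on top. A steel lug 14 mm wide (x) and 8 mm thick sticks out 12 mm from the middle of its +y end.
- remote_lug (a point): Outer part of the remote's steel lug, 44 mm from the remote's centre along its +y.
- programmer: The key programmer: a grey box with a dark base, fixed to the counter, 150 mm along its x, 110 mm along its y, 48 mm high; the origin is the centre of its underside. The pocket is in the half of its flat top towards -x, the aperture in the half towards +x, beside a small screen.
- pocket (a point): Centre of the pocket's floor, 40 mm above the counter, 8 mm below the top; axes as the programmer's. Pocket 44 mm (x) by 76 mm (y), edges bevelled 3 mm: the remote has 2 mm play all round, fits one way round only and stands 12 mm proud. Its +y end has a slot 20 mm wide, equally deep, for the lug. Mid long sides the deck is cut down to the floor, 36 mm wide, 23 mm or more outwards, for fingers.
- aperture (a point): Centre of the round aperture, 15 mm in diameter, in the programmer's top (48 mm above the counter); 77.5 mm from the pocket's centre along the programmer's +x. The bore goes straight down to the button.
- button_top (a point): Centre of the top of the recessed white button, 13 mm in diameter, 20 mm below the aperture's rim when not pressed.
- button (a joint): Travel of the button in m: 0 when up, 0.005 when fully down; spring return, about 0.6 N to start it and 4 N to hold it fully down, then a hard stop.
- stand: Wooden tool stand, a block fixed to the counter, 50 mm along its x, 130 mm along its y, 52 mm high; the origin is the centre of its underside. It has two 12 mm holes, 40 mm either side of its centre along y; the probe hangs in one and the punch in the other, either way.
- probe_handle (a point): Centre of the slim probe's black round handle (14 mm in diameter, 60 mm long, this point 87 mm above the counter in the stand). It stands upright and lifts straight out. Under the handle a steel collar, 22 mm in diameter, 5 mm thick, rests on the stand; below it a steel pin 7 mm in diameter, 45 mm long, round-ended. z points from pin to handle; 50 g.
- probe_tip (a point): Lower end of the probe's pin, 80 mm from the handle's centre.
- punch_center (a point): A stubby punch with a thick handle (28 mm in diameter, 45 mm high, its top 101 mm above the counter) in the stand's other hole: not wanted, to be left in place.
- mug: White mug, 82 mm wide, 85 mm high, origin under its centre: leave alone.
- key_bowl: Steel bowl with keys, 150 mm wide, 35 mm high, origin under its centre: leave alone.
- wheel_nut: Steel wheel nut, 32 mm wide, 30 mm high, origin under its centre: leave alone.
- oval_fob: A small round black fob, 42 mm wide, 13 mm high, origin under its centre: not the remote, leave alone.
- screwdriver: Screwdriver with a black handle, about 200 mm long, lying on the counter between the programmer and the robot: leave alone.
- spray_can: White bottle, 60 mm wide, 120 mm high, origin under its centre: leave alone.
There are look-alikes about, which are no part of the job. What is shaped like the part that bears remote_center but pink or red is not meant.

How it is judged:
On the way, in this order (a step that is already met when the one before it is completed fails the run):
1. the remote lies flat and fully home in the pocket, lug in the slot, let go of (z of remote_center in the frame of pocket between 0.008 and 0.012 m and horizontal distance between remote_center and pocket below 0.004 m and angle between the y axis of remote_center and the y axis of pocket, either way round below 0.1 rad and angle between remote_center's own z axis and vertical below 0.05 rad and y of remote_lug in the frame of pocket above 0.038 m and contact force between the fingers and remote below 0.05 N), for 0.3 s.
2. the probe, held in the gripper, presses the button down through the aperture (value of joint button above 0.0038 m and contact force between probe and button above 1.5 N and contact force between the fingers and probe above 2 N and horizontal distance between probe_tip and aperture below 0.008 m and z of probe_tip in the frame of aperture below -0.021 m), for 0.3 s.
At the end, for the whole second after the job is handed in: Button at least 3.8 of 5 mm down under the probe's pin, pressed with over 1.5 N; fingers grip the probe; remote untouched in the pocket, lug in slot, within 4 mm of centre, 2 mm of height, 0.1 rad square, 0.05 rad level; bystanders within 40 mm of their start (all of step 1 and all of step 2); the arm keeps its last pose, push and grip.
It fails at once if another thing on the counter or the punch was moved by more than 40 mm (distance of any of punch_center, mug, key_bowl, wheel_nut, oval_fob, screwdriver, spray_can from where it was at the start of the episode above 0.04 m).
It also fails if it takes over 67 s, if anything falls off the work surface, if the arm or the gripper's body presses on something with over 40 N, if the wrist force passes 120 N, or if a joint passes its speed limit or range.

## Working session

There is one attempt and no reset: what is moved stays moved. The work goes in short steps, Python scripts to look and compute and a shell command to move; the robot and the scene stay as the last step left them, time stands still between calls to the robot, and variables do not carry over. Pictures are saved under pics/ and viewed, and the job is handed in when it is done.

```bash
ls; mkdir -p pics; python3 - <<'E'
from station import ctrl
import cv2
o=ctrl.get_obs()
for k,v in o.items(): print(k,v)
for n in ["side","top","wrist"]:
    im=ctrl.get_image(n); cv2.imwrite(f"pics/{n}0.png",im[:,:,::-1]); print(n,ctrl.camera_params(n))
E
```

```text
pics
t 0.0
q [-1.41299914e+00  5.33617487e-02  1.61433461e+00  5.83288405e-06
  1.47602008e+00 -1.19004040e-01]
dq [-2.12398636e-04 -9.12359461e-04  2.34992558e-03 -2.10822444e-06
 -8.39493652e-04 -1.36066102e-05]
effort [-3.07502805e-04 -3.93684018e+01 -3.70172989e+01 -2.03419104e-04
  7.01311394e-03  1.14133258e-05]
tool_pos [ 0.17069734 -0.60056673  0.23003575]
tool_rot [ 2.07410162  0.29113196 -2.07417573]
contact_force [0.38775375 0.71386616 0.29723636]
wrist_torque [-0.00566869 -0.06141269 -0.0462591 ]
opening 0.08574151814547569
side {'vertical_fov': 52.23808062627888, 'cx': 286.7456528196584, 'cy': 204.9512206456372, 'rvec': array([ 2.37760091, -0.34652509,  0.13186179]), 'tvec': array([-0.52398251,  0.22141005,  0.79887397])}
top {'vertical_fov': 57.097384307093314, 'cx': 280.9018216986372, 'cy': 208.46581425451495, 'rvec': array([ 2.15347287, -2.13716746,  0.23055979]), 'tvec': array([0.04328333, 0.58343933, 0.87378852])}
wrist {'vertical_fov': 58.22371305659262, 'cx': 275.7877097509588, 'cy': 211.08522802064027, 'T_tool_cam': array([[-5.11585957e-04, -2.73808703e-01,  9.61784036e-01,
        -1.42732964e-01],
       [ 9.99999766e-01,  2.97223741e-04,  6.16529556e-04,
        -1.89170233e-04],
       [-4.54676207e-04,  9.61784126e-01,  2.73808487e-01,
        -6.99180692e-02],
       [ 0.00000000e+00,  0.00000000e+00,  0.00000000e+00,
         1.00000000e+00]])}
```

View pics/side0.png

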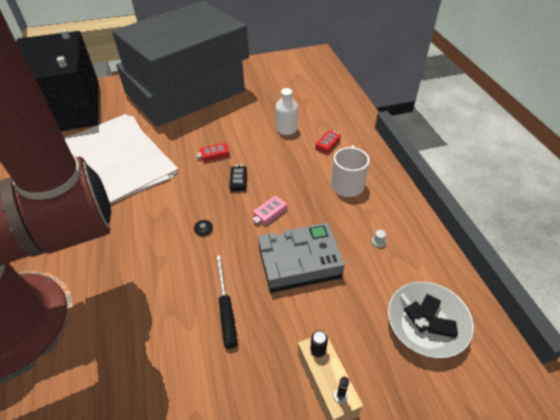

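View pics/top0.png

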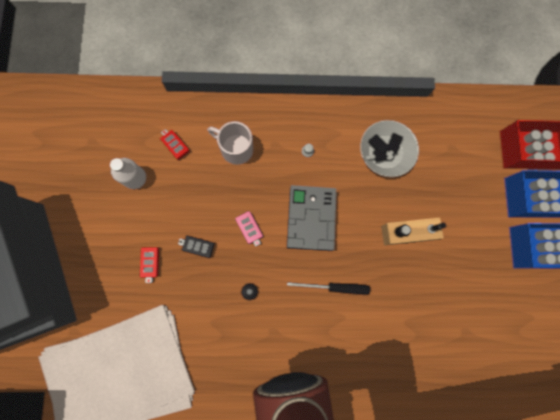

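View pics/wrist0.png

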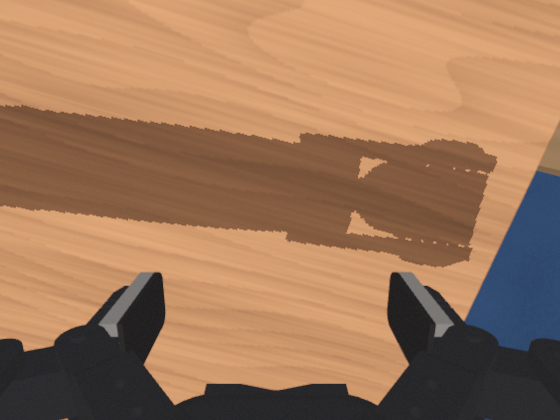

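```bash
cat > h.py <<'E'
from station import ctrl
import numpy as np, cv2
from scipy.spatial.transform import Rotation as R
H,W=420,560
def cam(n):
    p=ctrl.camera_params(n); f=H/2/np.tan(np.radians(p["vertical_fov"])/2)
    K=np.array([[f,0,p["cx"]],[0,f,p["cy"]],[0,0,1]])
    if n=="wrist":
        o=ctrl.get_obs(); T=np.eye(4); T[:3,:3]=R.from_rotvec(o["tool_rot"]).as_matrix(); T[:3,3]=o["tool_pos"]
        M=T@p["T_tool_cam"]; return K,M[:3,:3],M[:3,3]
    Rw=R.from_rotvec(p["rvec"]).as_matrix(); return K,Rw.T,-Rw.T@p["tvec"]
def back(c,col,row,z):
    K,Rc,t=c; d=Rc@np.linalg.inv(K)@np.array([col,row,1.]); return t+d*(z-t[2])/d[2]
def proj(c,P):
    K,Rc,t=c; q=K@(Rc.T@(np.asarray(P)-t)); return q[:2]/q[2]
E
python3 - <<'E'
from h import *
zs=dict(remote_center=.01,remote_lug=.01,pocket=.04,aperture=.048,programmer=0,stand=0,probe_handle=.087,probe_tip=.007,punch_center=.08,mug=0,key_bowl=0,wheel_nut=0,oval_fob=0,screwdriver=.01,spray_can=0)
np.set_printoptions(precision=4,suppress=True)
for n in ["top","side"]:
    ctrl.get_image(n); c=cam(n); print(n,c[2])
    for k,z in zs.items():
        for d in ctrl.tip_of(k,n)[:5]:
            r,cc=d["centre"]; print(k,round(d["score"],2),"px",round(cc),round(r),back(c,cc,r,z))
print(ctrl.get_obs()["t"])
E
```

```text
top [0.42   0.0813 0.9606]
remote_center 0.9 px 177 148 [0.7433 0.3113 0.01  ]
remote_center 0.78 px 200 248 [0.4915 0.2421 0.01  ]
remote_center 0.78 px 249 228 [0.5417 0.1247 0.01  ]
remote_center 0.65 px 148 265 [0.4495 0.3665 0.01  ]
remote_center 0.51 px 236 147 [0.7504 0.1617 0.01  ]
remote_lug 0.97 px 150 280 [0.4142 0.3593 0.01  ]
remote_lug 0.91 px 183 242 [0.5051 0.2841 0.01  ]
remote_lug 0.88 px 163 131 [0.7893 0.3503 0.01  ]
remote_lug 0.84 px 259 245 [0.4984 0.0992 0.01  ]
pocket 0.33 px 247 290 [0.3908 0.1255 0.04  ]
programmer 0.83 px 308 218 [ 0.569  -0.0235  0.    ]
stand 0.8 px 403 234 [ 0.5297 -0.2641  0.    ]
stand 0.45 px 438 227 [ 0.5476 -0.3548  0.    ]
probe_handle 0.44 px 442 226 [ 0.5401 -0.3257  0.087 ]
probe_handle 0.32 px 314 195 [ 0.6093 -0.0287  0.087 ]
probe_tip 0.45 px 181 242 [0.5051 0.2896 0.007 ]
mug 0.89 px 239 146 [0.7562 0.1558 0.    ]
mug 0.34 px 439 225 [ 0.5541 -0.3579  0.    ]
key_bowl 0.57 px 385 152 [ 0.7448 -0.2267  0.    ]
key_bowl 0.16 px 135 176 [0.673  0.4164 0.    ]
wheel_nut 0.7 px 197 246 [0.4966 0.2518 0.    ]
wheel_nut 0.65 px 30
[... 800 characters left out ...]
 [ 0.5647 -0.0229  0.    ]
programmer 0.2 px 286 256 [ 0.5442 -0.0019  0.    ]
probe_handle 0.6 px 340 390 [ 0.5346 -0.316   0.087 ]
probe_handle 0.37 px 283 257 [ 0.5207 -0.0623  0.087 ]
punch_center 0.75 px 319 343 [ 0.5308 -0.236   0.08  ]
punch_center 0.35 px 426 329 [ 0.7075 -0.2628  0.08  ]
mug 0.97 px 347 185 [0.7482 0.1604 0.    ]
key_bowl 0.87 px 426 326 [ 0.7486 -0.2283  0.    ]
wheel_nut 0.66 px 378 246 [ 0.7412 -0.0341  0.    ]
wheel_nut 0.47 px 285 129 [0.6651 0.4172 0.    ]
wheel_nut 0.19 px 340 387 [ 0.5557 -0.2851  0.    ]
oval_fob 0.68 px 206 227 [0.3953 0.1264 0.    ]
screwdriver 0.64 px 222 304 [ 0.3937 -0.0805  0.01  ]
spray_can 0.56 px 283 128 [0.6608 0.4194 0.    ]
1.75
```

```bash
python3 - <<'E'
import cv2,numpy as np
a=cv2.imread("pics/top0.png")[170:270,160:350]; a=cv2.resize(a,(760,400),interpolation=cv2.INTER_CUBIC)
cv2.imwrite("pics/c1.png",a)
a=cv2.imread("pics/side0.png")[130:290,190:350]; a=cv2.resize(a,(600,600),interpolation=cv2.INTER_CUBIC)
cv2.imwrite("pics/c2.png",a)
E
```

```text
(no output)
```

View pics/c1.png

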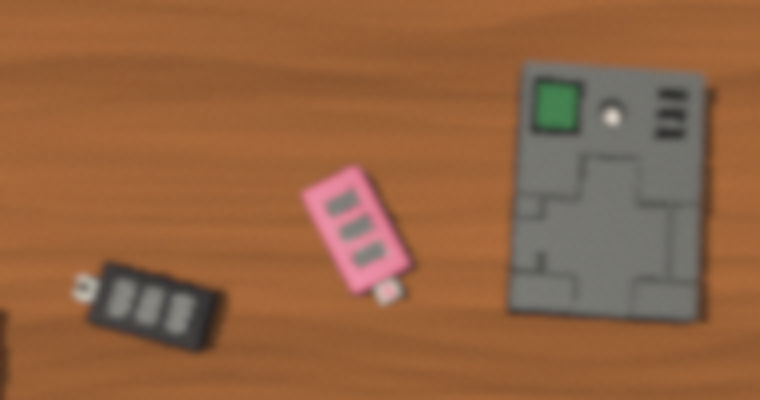

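View pics/c2.png

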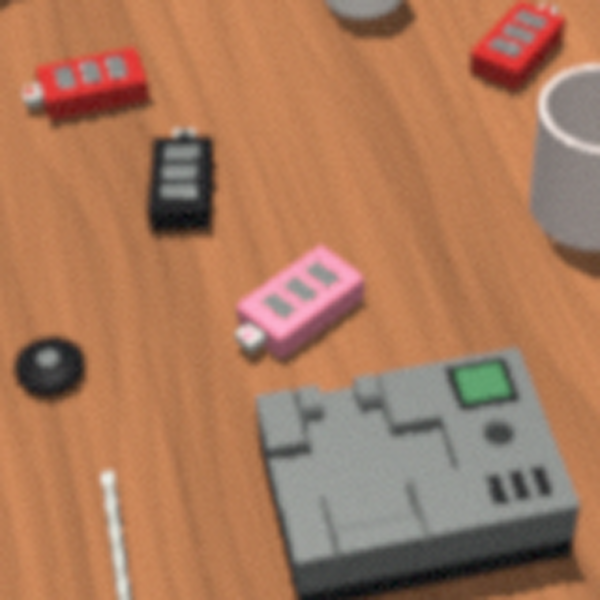

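```bash
cat >> h.py <<'E'
np.set_printoptions(precision=4,suppress=True)
def plan(pos,yaw=None,tilt_down=True):
    """yaw: angle (deg) of tool y axis in world, mod 180 nearest"""
    o=ctrl.get_obs(); Rt=R.from_rotvec(o["tool_rot"]).as_matrix(); p=o["tool_pos"]
    cur=np.degrees(np.arctan2(Rt[1,1],Rt[0,1]))
    print("t",o["t"],"p",p,"tool y yaw",cur,"x axis",Rt[:,0],"F",o["contact_force"],"open",o["opening"])
    if yaw is not None:
        d=(yaw-cur+90)%180-90; a=np.radians(cur+d)
        y=np.array([np.cos(a),np.sin(a),0]); x=np.array([0,0,-1.]); T=np.stack([x,y,np.cross(x,y)],1)
        print("turn(tool,deg)",np.degrees(R.from_matrix(Rt.T@T).as_rotvec()),"shift in FINAL axes(mm)",1e3*T.T@(np.array(pos)-p))
    print("shift in current axes(mm)",1e3*Rt.T@(np.array(pos)-p),"dist",np.linalg.norm(np.array(pos)-p))
def shot(n,name):
    c=cam(n); im=ctrl.get_image(n); cv2.imwrite(f"pics/{name}.png",im[:,:,::-1]); return c,im
E
python3 - <<'E'
from h import *
plan([.5,-.1,.25],-3)
E
```

```text
t 1.75 p [ 0.1708 -0.6012  0.2313] tool y yaw -74.14091005991116 x axis [ 0.  0. -1.] F [ 0.9181 -0.2116  1.1654] open 0.08546036068736185
turn(tool,deg) [-71.1409  -0.0016  -0.0004] shift in FINAL axes(mm) [ -18.7139  302.5161 -517.732 ]
shift in current axes(mm) [ -18.699  -392.1526 -453.629 ] dist 0.5999271242216816
```

```bash
python3 -m handwheel '[[0.085,[-2,0,0],[0,0,0]]]' 2>&1 | head -5
```

```text
t: 1.83
tool_pos: [0.17, -0.5963, 0.262]
tool_rot: [2.081, 0.31, -2.082]
contact_force: [-0.0, -0.6, -2.2]
opening: 0.0851
```

I typed that shift as −2 m when I meant −2 mm. The row limit capped it at a harmless 31 mm rise. All shifts from here on are in metres.

```bash
python3 -m handwheel '[[0.085,[0,0,0],[-7.1,0,0]],[0.085,[0,0,0],[-7.1,0,0]],[0.085,[0,0,0],[-7.1,0,0]],[0.085,[0,0,0],[-7.1,0,0]],[0.085,[0,0,0],[-7.1,0,0]],[0.085,[0,0,0],[-7.1,0,0]],[0.085,[0,0,0],[-7.1,0,0]],[0.085,[0,0,0],[-7.1,0,0]],[0.085,[0,0,0],[-7.1,0,0]],[0.085,[0,0,0],[-7.1,0,0]]]' ; python3 -c "
from h import *
plan([.5,-.02,.28],-3)"
```

```text
t: 2.67
tool_pos: [0.1708, -0.6012, 0.273]
tool_rot: [1.245, 1.186, -1.245]
contact_force: [-0.1, -0.3, 0.8]
opening: 0.0847
t 2.6667 p [ 0.1708 -0.6012  0.273 ] tool y yaw -2.7863103787679324 x axis [-0.  0. -1.] F [-0.072  -0.347   0.8031] open 0.08473168037451849
turn(tool,deg) [0.2137 0.0001 0.0016] shift in FINAL axes(mm) [  -7.0393  298.319  -597.6272]
shift in current axes(mm) [  -7.0484  300.5457 -596.5105] dist 0.6679836173535798
```

```bash
python3 -m handwheel '[[0.085,[0,0.035,-0.02],[0,0,0]],[0.085,[0,0.035,-0.02],[0,0,0]],[0.085,[0,0.035,-0.02],[0,0,0]],[0.085,[0,0.035,-0.02],[0,0,0]],[0.085,[0,0.03,-0.028],[0,0,0]],[0.085,[0,0.03,-0.028],[0,0,0]],[0.085,[0,0.03,-0.028],[0,0,0]],[0.085,[0,0.02,-0.036],[0,0,0]],[0.085,[0,0.02,-0.036],[0,0,0]],[0.085,[0,0.01,-0.04],[0,0,0]]]' && python3 -m handwheel '[[0.085,[0,0.01,-0.04],[0,0,0]],[0.085,[0,0.01,-0.04],[0,0,0]],[0.085,[0,0,-0.04],[0,0,0]],[0.085,[0,0,-0.04],[0,0,0]],[0.085,[0,0,-0.04],[0,0,0]],[0.085,[0,0,-0.04],[0,0,0]],[0.085,[0,0,-0.04],[0,0,0]],[0.085,[0,0,-0.01],[0,0,0]],[0.085,[0,0,0],[0,0,0]]]'; python3 - <<'E'
from h import *
plan([.57,-.02,.28],-3)
c,im=shot("wrist","w1")
for k,z in dict(pocket=.04,aperture=.048,programmer=0,button_top=.028).items():
    for d in ctrl.tip_of(k,"wrist")[:3]:
        r,cc=d["centre"]; print(k,round(d["score"],2),"px",cc,r,back(c,cc,r,z))
E
```

```text
t: 3.5
tool_pos: [0.4671, -0.3394, 0.2729]
tool_rot: [1.249, 1.182, -1.249]
contact_force: [0.5, 0.0, 0.1]
opening: 0.0849
t: 4.25
tool_pos: [0.5014, -0.0501, 0.2732]
tool_rot: [1.246, 1.185, -1.246]
contact_force: [0.1, -1.1, 0.5]
opening: 0.0853
t 4.25 p [ 0.5014 -0.0501  0.2732] tool y yaw -2.880476564738373 x axis [ 0.0007  0.     -1.    ] F [ 0.0541 -1.1323  0.4618] open 0.08532798450798369
turn(tool,deg) [ 0.1195 -0.0047 -0.0376] shift in FINAL axes(mm) [ -6.7592  66.9401 -33.675 ]
shift in current axes(mm) [ -6.7125  67.0146 -33.5358] dist 0.07523739800970236
pocket 0.85 px 310.3 151.2 [ 0.5376 -0.0277  0.04  ]
aperture 0.66 px 389.8 152.9 [ 0.6141 -0.0322  0.048 ]
programmer 0.86 px 331.8 144.4 [ 0.5647 -0.0265  0.    ]
button_top 0.51 px 385.0 145.4 [ 0.6149 -0.0271  0.028 ]
```

View pics/w1.png

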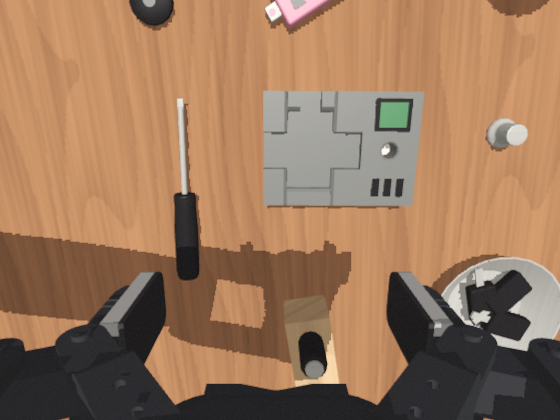

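```bash
python3 - <<'E'
from h import *
c=cam("wrist")
pts=[(263,91),(423,91),(413,207),(262,206)]
P=np.array([back(c,u,v,.048) for u,v in pts]); print(P)
print("sides",[np.linalg.norm(P[i]-P[(i+1)%4]) for i in range(4)],P.mean(0))
for i,j in((0,1),(3,2)): d=P[j]-P[i];print(np.degrees(np.arctan2(d[1],d[0])))
for i,j in((3,0),(2,1)): d=P[j]-P[i];print(np.degrees(np.arctan2(-d[0],d[1])))
im=cv2.imread("pics/w1.png")[80:220,250:435]; cv2.imwrite("pics/c3.png",cv2.resize(im,None,fx=4,fy=4,interpolation=cv2.INTER_CUBIC))
E
```

```text
[[ 0.4946  0.0274  0.048 ]
 [ 0.6431  0.019   0.048 ]
 [ 0.6387 -0.0928  0.048 ]
 [ 0.4863 -0.083   0.048 ]]
sides [np.float64(0.1487385540527131), np.float64(0.11184785024689292), np.float64(0.1526979393375054), np.float64(0.1107510513540453)] [ 0.5657 -0.0324  0.048 ]
-3.233482124835842
-3.6460301748842134
-4.292966533098949
-2.2562416298346313
```

View pics/c3.png

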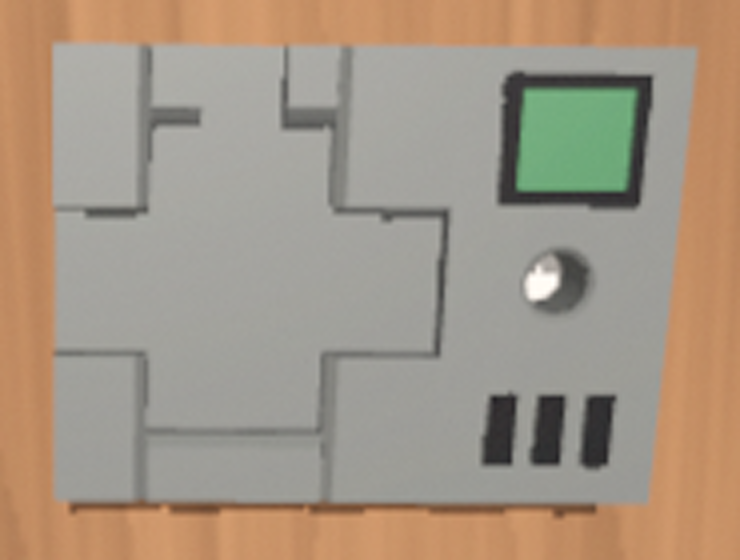

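```bash
python3 - <<'E'
from h import *
plan([.537,-.0285,.2],-3.3)
E
python3 -m handwheel '[[0.085,[0.037,0.012,-0.007],[0,0,0]],[0.085,[0.037,0.012,-0.007],[0.4,0,0]],[0.085,[0,0.01,-0.006],[0,0,0]],[0.085,[0,0,0],[0,0,0]],[0.085,[0,0,0],[0,0,0]]]'; python3 - <<'E'
from h import *
plan([.537,-.0285,.2],-3.3)
c,im=shot("wrist","w2")
for k,z in dict(pocket=.04,aperture=.048,programmer=0,button_top=.028).items():
    for d in ctrl.tip_of(k,"wrist")[:3]:
        r,cc=d["centre"]; print(k,round(d["score"],2),"px",cc,r,back(c,cc,r,z))
E
```

```text
t 4.5 p [ 0.5014 -0.0539  0.2729] tool y yaw -3.26131437143958 x axis [-0.0002 -0.0004 -1.    ] F [-0.5434  0.7198 -0.6075] open 0.08495196334051716
turn(tool,deg) [0.0387 0.0216 0.0114] shift in FINAL axes(mm) [ 72.9093  34.0977 -27.4255]
shift in current axes(mm) [ 72.8922  34.1308 -27.43  ] dist 0.08503283165940691
t: 4.92
tool_pos: [0.5373, -0.0352, 0.2005]
tool_rot: [1.255, 1.178, -1.254]
contact_force: [0.4, -0.6, 0.8]
opening: 0.0851
t 4.9167 p [ 0.5373 -0.0352  0.2005] tool y yaw -3.5617905759706834 x axis [ 0.0008 -0.0005 -1.    ] F [ 0.3659 -0.5776  0.7848] open 0.08513235052667774
turn(tool,deg) [-0.2618  0.0259 -0.0471] shift in FINAL axes(mm) [ 0.479  -0.6717 -6.7139]
shift in current axes(mm) [ 0.4754 -0.7028 -6.7109] dist 0.00676436449271008
pocket 0.84 px 273.6 180.6 [ 0.5367 -0.0261  0.04  ]
pocket 0.51 px 366.8 182.3 [ 0.6128 -0.0323  0.04  ]
aperture 0.66 px 368.0 184.8 [ 0.6119 -0.0326  0.048 ]
programmer 0.56 px 306.5 168.7 [ 0.5669 -0.0249  0.    ]
button_top 0.64 px 361.3 176.8 [ 0.6109 -0.0299  0.028 ]
```

View pics/w2.png

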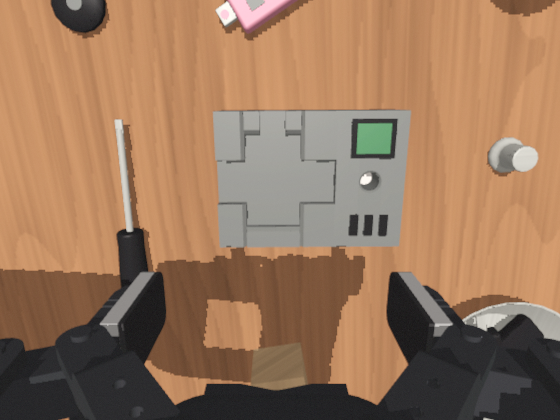

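```bash
python3 - <<'E'
import cv2
im=cv2.imread("pics/w2.png")[105:255,210:410]; cv2.imwrite("pics/c4.png",cv2.resize(im,None,fx=4,fy=4,interpolation=cv2.INTER_CUBIC))
E
```

```text
(no output)
```

View pics/c4.png

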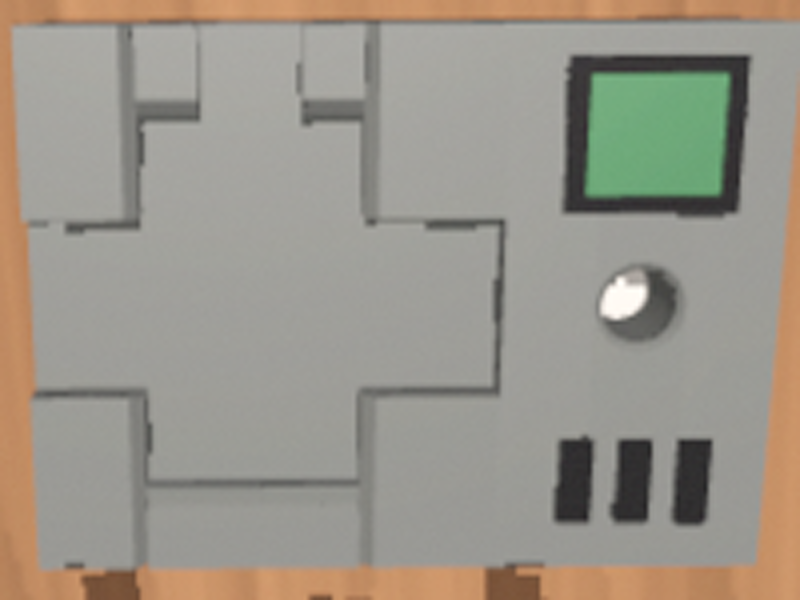

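```bash
python3 - <<'E'
from h import *
c=cam("wrist")
f=lambda u,v,z: back(c,u/4+210-.375,v/4+105-.375,z)
P=np.array([f(*a,.04) for a in[(138,120),(362,122),(358,482),(148,482)]])
print(P,P.mean(0),[np.linalg.norm(P[i]-P[(i+1)%4]) for i in range(4)])
for i,j in((3,0),(2,1)): d=P[j]-P[i];print(np.degrees(np.arctan2(-d[0],d[1])))
for i,j in((0,1),(3,2)): d=P[j]-P[i];print(np.degrees(np.arctan2(d[1],d[0])))
A=f(640,302,.048);d=A-P.mean(0);print("ap",A,np.linalg.norm(d[:2]),np.degrees(np.arctan2(d[1],d[0])))
a,b=f(42,566,.048),f(756,564,.048);d=b-a;print("edge",np.linalg.norm(d),np.degrees(np.arctan2(d[1],d[0])))
a,b=f(42,566,.048),f(12,26,.048);d=b-a;print("edge",np.linalg.norm(d),np.degrees(np.arctan2(-d[0],d[1])))
E
```

```text
[[ 0.5161  0.0124  0.04  ]
 [ 0.5603  0.0092  0.04  ]
 [ 0.5562 -0.0657  0.04  ]
 [ 0.5118 -0.0629  0.04  ]] [ 0.5361 -0.0267  0.04  ] [np.float64(0.044377385959466456), np.float64(0.07503866116974084), np.float64(0.04448948440171096), np.float64(0.07537535784188716)]
-3.2555067245448592
-3.1672587881365324
-4.0640888618003075
-3.628297954088694
ap [ 0.6137 -0.0288  0.048 ] 0.07761776334303942 -1.5587086329680777
edge 0.14980546262511046 -3.4736724314087257
edge 0.10939276672587436 -2.8926441484515473
```

```bash
python3 - <<'E'
from h import *
plan([.492,.240,.16],-17)
E
```

```text
t 5.1667 p [ 0.5372 -0.035   0.2012] tool y yaw -3.565258160236834 x axis [ 0.0034 -0.0008 -1.    ] F [-1.2181  0.6986  0.6576] open 0.08543528827858904
turn(tool,deg) [13.4347  0.0118 -0.1994] shift in FINAL axes(mm) [  41.2385 -123.6061 -249.7375]
shift in current axes(mm) [  40.8595  -62.341  -271.6468] dist 0.2816875857973243
```

```bash
python3 -m handwheel '[[0.085,[0,-0.009,-0.038],[0,0,0]],[0.085,[0,-0.009,-0.038],[0,0,0]],[0.085,[0,-0.009,-0.038],[0,0,0]],[0.085,[0.008,-0.009,-0.038],[0,0,0]],[0.085,[0.008,-0.009,-0.038],[0,0,0]],[0.085,[0.008,-0.009,-0.038],[0,0,0]],[0.085,[0.008,-0.008,-0.038],[0,0,0]],[0.085,[0.008,0,-0.005],[6.7,0,0]],[0.085,[0,0,0],[6.7,0,0]],[0.085,[0,0,0],[0,0,0]]]'; python3 - <<'E'
from h import *
plan([.492,.240,.16],-17)
c,im=shot("wrist","w3")
for k,z in dict(remote_center=.01,remote_lug=.01).items():
    for d in ctrl.tip_of(k,"wrist")[:3]:
        r,cc=d["centre"]; print(k,round(d["score"],2),"px",cc,r,back(c,cc,r,z))
E
```

```text
t: 6.0
tool_pos: [0.4909, 0.2407, 0.1593]
tool_rot: [1.424, 1.054, -1.423]
contact_force: [-1.0, 0.1, -0.2]
opening: 0.0856
t 6.0 p [0.4909 0.2407 0.1593] tool y yaw -16.93581013300464 x axis [ 0.0002 -0.0001 -1.    ] F [-1.046   0.0862 -0.226 ] open 0.0856288083341375
turn(tool,deg) [ 0.0642  0.002  -0.0144] shift in FINAL axes(mm) [-0.7197  1.2508  0.3354]
shift in current axes(mm) [-0.7193  1.2506  0.3368] dist 0.0014815242704681554
remote_center 0.71 px 278.2 184.0 [0.4957 0.2484 0.01  ]
remote_center 0.66 px 179.9 53.6 [0.4557 0.3605 0.01  ]
remote_center 0.62 px 372.0 301.5 [0.5434 0.1256 0.01  ]
remote_lug 0.84 px 332.4 335.3 [0.5022 0.1031 0.01  ]
remote_lug 0.72 px 276.4 127.4 [0.5071 0.2906 0.01  ]
remote_lug 0.7 px 123.6 71.1 [0.4123 0.3613 0.01  ]
```

View pics/w3.png

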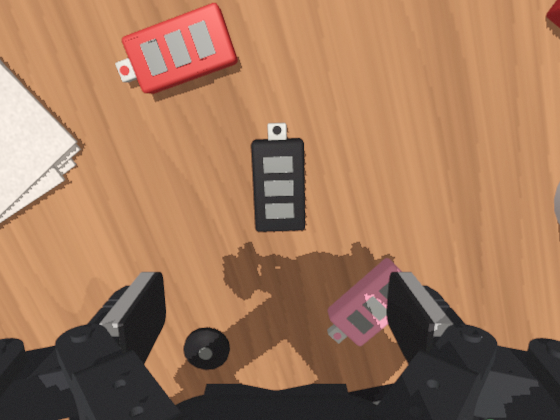

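```bash
python3 - <<'E'
from h import *
im=cv2.imread("pics/w3.png")[115:245,240:320]; cv2.imwrite("pics/c5.png",cv2.resize(im,None,fx=4.6,fy=4.6,interpolation=cv2.INTER_CUBIC))
c=cam("wrist")
Rt=R.from_rotvec(ctrl.get_obs()["tool_rot"]).as_matrix()
P=np.array([back(c,*a,.02) for a in[(252,140),(304,138.5),(305,230),(256,231.5)]])
print(P,P.mean(0),[np.linalg.norm(P[i]-P[(i+1)%4]) for i in range(4)])
for i,j in((3,0),(2,1)): d=P[j]-P[i];print(np.degrees(np.arctan2(-d[0],d[1])))
for i,j in((0,1),(3,2)): d=P[j]-P[i];print(np.degrees(np.arctan2(d[1],d[0])))
E
```

```text
[[0.4883 0.2867 0.02  ]
 [0.5254 0.2766 0.02  ]
 [0.507  0.2076 0.02  ]
 [0.4695 0.2177 0.02  ]] [0.4976 0.2471 0.02  ] [np.float64(0.038475357310154654), np.float64(0.07139959292167855), np.float64(0.03880124610326079), np.float64(0.07152236068243015)]
-15.252402377437164
-14.991160868779252
-15.184389393115246
-15.002579168773497
```

View pics/c5.png

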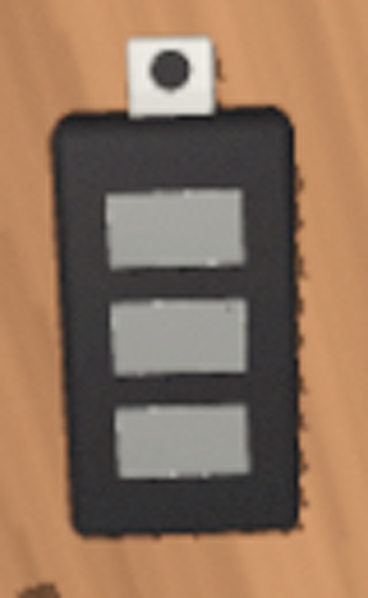

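```bash
python3 - <<'E'
from h import *
plan([.4976,.2471,.003],-15.1)
E
```

```text
t 6.15 p [0.4918 0.2396 0.16  ] tool y yaw -16.826079832245753 x axis [ 0.0016  0.0005 -1.    ] F [-0.1826 -0.1642 -1.1336] open 0.08523129162004145
turn(tool,deg) [-1.726  -0.0508 -0.0815] shift in FINAL axes(mm) [157.0101   3.6199  -8.7249]
shift in current axes(mm) [157.0226   3.1341  -8.6876] dist 0.15729400604237004
```

```bash
python3 -m handwheel '[[0.065,[0,0,0],[-1.8,0,0]],[0.065,[0.03,0.0036,-0.0087],[0,0,0]],[0.065,[0.04,0,0],[0,0,0]],[0.065,[0.04,0,0],[0,0,0]],[0.065,[0,0,0],[0,0,0]]]'; python3 - <<'E'
from h import *
plan([.4976,.2471,.003],-15.1)
shot("wrist","w4")
E
```

```text
t: 6.57
tool_pos: [0.4913, 0.2445, 0.041]
tool_rot: [1.389, 1.078, -1.414]
contact_force: [-1.2, -0.2, -1.2]
opening: 0.0647
t 6.5667 p [0.4913 0.2445 0.041 ] tool y yaw -15.120836286032612 x axis [-0.0141 -0.0048 -0.9999] F [-1.2011 -0.1847 -1.2381] open 0.06472381453061189
turn(tool,deg) [-0.0179  0.4751  0.7064] shift in FINAL axes(mm) [37.9938  5.4055 -4.112 ]
shift in current axes(mm) [37.8889  5.8719 -4.4284] dist 0.03859609680855249
```

View pics/w4.png

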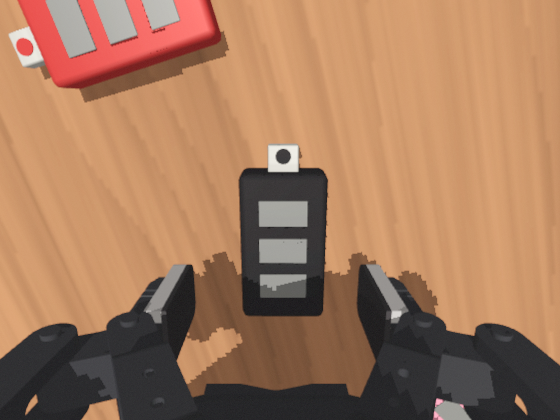

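```bash
python3 -m handwheel '[[0.065,[0,0,0],[0,0,0]]]'; python3 - <<'E'
from h import *
plan([.4976,.2471,.003],-15.1)
shot("wrist","w5")
c=cam("wrist")
P=np.array([back(c,*a,.02) for a in[(240,170),(327,170),(324,315),(243,315)]])
print(P.mean(0),[np.linalg.norm(P[i]-P[(i+1)%4]) for i in range(4)])
E
```

```text
t: 6.7
tool_pos: [0.4977, 0.247, 0.0501]
tool_rot: [1.401, 1.072, -1.401]
contact_force: [-0.4, 0.0, 1.6]
opening: 0.0651
t 6.7 p [0.4977 0.247  0.0501] tool y yaw -15.134180600916748 x axis [ 0.0005  0.0002 -1.    ] F [-0.3977  0.0342  1.5781] open 0.06510322005510376
turn(tool,deg) [-0.0342 -0.0172 -0.026 ] shift in FINAL axes(mm) [47.1056 -0.0946 -0.0467]
shift in current axes(mm) [47.1056 -0.116  -0.0325] dist 0.04710574472391492
[0.5036 0.2483 0.02  ] [np.float64(0.04065898634679948), np.float64(0.0764419084601999), np.float64(0.042327975988739046), np.float64(0.0763427118987408)]
```

View pics/w5.png

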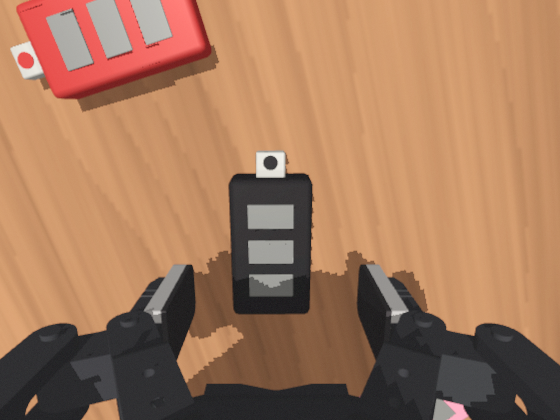

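```bash
python3 - <<'E'
from h import *
c=cam("wrist")
P=np.array([back(c,*a,.02) for a in[(230,175),(311,175),(309,313),(233,313)]])
print(P.mean(0),[np.linalg.norm(P[i]-P[(i+1)%4]) for i in range(4)])
d=P[0]+P[1]-P[2]-P[3];print(np.degrees(np.arctan2(-d[0],d[1])))
plan([P.mean(0)[0],P.mean(0)[1],.004])
E
```

```text
[0.4974 0.2494 0.02  ] [np.float64(0.037980678446110853), np.float64(0.07287746394317067), np.float64(0.03963635457051762), np.float64(0.0727973424133692)]
-15.125632882961497
t 6.75 p [0.499  0.2476 0.0519] tool y yaw -15.138431304214 x axis [ 0.004   0.0014 -1.    ] F [0.0414 0.2847 0.0913] open 0.06502396872336158
shift in current axes(mm) [47.8634 -2.2327 -1.2228] dist 0.047931005702239377
```

```bash
python3 -m handwheel '[[0.06,[0.012,0,-0.001],[0,0,0]],[0.06,[0.012,0,0],[0,0,0]],[0.06,[0.012,0,0],[0,0,0]],[0.06,[0.01,0,0],[0,0,0]],[0.06,[0,0,0],[0,0,0]],[0.06,[0,0,0],[0,0,0]]]' 30; python3 - <<'E'
from h import *
plan([.4974,.248,.004],-15.1)
shot("wrist","w6"); shot("side","s6")
E
```

```text
t: 7.25
tool_pos: [0.4963, 0.248, 0.0016]
tool_rot: [1.399, 1.073, -1.403]
contact_force: [0.5, -0.4, 0.7]
opening: 0.0605
t 7.25 p [0.4963 0.248  0.0016] tool y yaw -15.135296633554626 x axis [-0.0025 -0.0009 -1.    ] F [ 0.4957 -0.4225  0.6806] open 0.06052951966325074
turn(tool,deg) [-0.0352  0.0856  0.126 ] shift in FINAL axes(mm) [-2.3866  1.072  -0.3208]
shift in current axes(mm) [-2.3894  1.0666 -0.3179] dist 0.002635915029385494
```

View pics/w6.png

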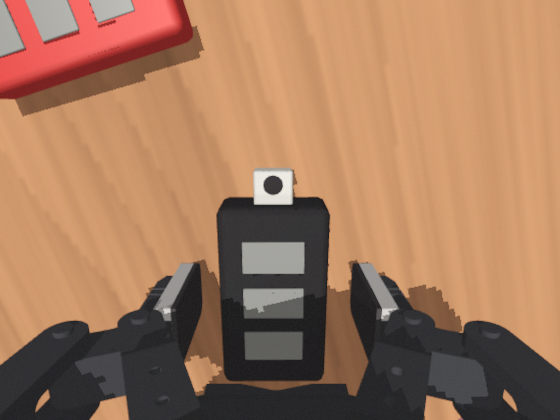

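```bash
python3 -m handwheel '[[0.03,[0,0,0],[0,0,0]],[0.03,[0,0,0],[0,0,0]],[0.03,[0,0,0],[0,0,0]],[0.03,[0,0,0],[0,0,0]],[0.03,[0,0,0],[0,0,0]],[0.03,[0,0,0],[0,0,0]]]' 30; python3 - <<'E'
from h import *
plan([.4974,.248,.004],-15.1)
E
```

```text
t: 7.85
tool_pos: [0.498, 0.2486, 0.0038]
tool_rot: [1.402, 1.072, -1.4]
contact_force: [-0.1, 0.1, 4.1]
opening: 0.0397
t 7.85 p [0.498  0.2486 0.0038] tool y yaw -15.139923112921476 x axis [ 0.0015  0.0006 -1.    ] F [-0.0971  0.132   4.0691] open 0.039677559725741794
turn(tool,deg) [-0.0399 -0.0557 -0.0747] shift in FINAL axes(mm) [-0.1703 -0.4494  0.7245]
shift in current axes(mm) [-0.1716 -0.4486  0.7246] dist 0.0008693725667761348
```

```bash
python3 -m handwheel '[[0.03,[-0.01,0,0],[0,0,0]],[0.03,[-0.02,0,0],[0,0,0]],[0.03,[-0.03,0,0],[0,0,0]],[0.03,[-0.03,0,0],[0,0,0]],[0.03,[-0.02,0,0],[0,0,0]],[0.03,[0,0,0],[5.9,0,0]],[0.03,[0,0,0],[5.9,0,0]],[0.03,[0,0,0],[0,0,0]],[0.03,[0,0,0],[0,0,0]]]' 30; python3 - <<'E'
from h import *
plan([.5361,-.0267,.11],-3.3)
shot("wrist","w7"); 
E
```

```text
t: 8.6
tool_pos: [0.4967, 0.2481, 0.1126]
tool_rot: [1.544, 0.951, -1.546]
contact_force: [0.4, 0.2, -0.6]
opening: 0.0394
t 8.6 p [0.4967 0.2481 0.1126] tool y yaw -26.79365839812449 x axis [-0.001  -0.0004 -1.    ] F [ 0.4079  0.2036 -0.6198] open 0.03943104357844177
turn(tool,deg) [-23.4936   0.0364   0.0495] shift in FINAL axes(mm) [  2.6436  55.1221 272.044 ]
shift in current axes(mm) [  2.7108 159.0042 227.5163] dist 0.27758489099660155
```

View pics/w7.png

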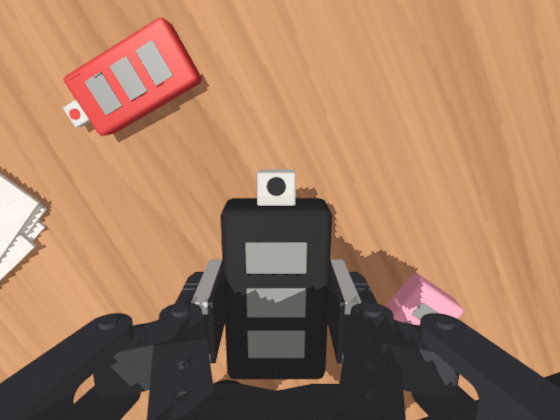

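```bash
python3 - <<'E'
from h import *
p=ctrl.camera_params("wrist"); K,_,_=cam("wrist"); T=p["T_tool_cam"]
def tb(u,v,x):
    d=T[:3,:3]@np.linalg.inv(K)@np.array([u,v,1.]); t=T[:3,3]; return t+d*(x-t[0])/d[0]
for a in[(222,201),(331,201),(326,377),(228,377)]: print(a,tb(*a,-.016))
print("lug top end L/R",tb(258,171,-.010),tb(296,171,-.010))
E
```

```text
(222, 201) [-0.016  -0.0185 -0.0375]
(331, 201) [-0.016   0.0193 -0.0375]
(326, 377) [-0.016   0.0203  0.0352]
(228, 377) [-0.016  -0.0189  0.0351]
lug top end L/R [-0.01   -0.0062 -0.0469] [-0.01    0.0073 -0.0469]
```

```bash
python3 -m handwheel '[[0.03,[0,0,0],[-5.9,0,0]],[0.03,[0,0,0],[-5.9,0,0]],[0.03,[0,0,0],[-5.9,0,0]],[0.03,[0,0,0],[-5.9,0,0]],[0.03,[0,0.01,0.03],[0,0,0]],[0.03,[0,0.01,0.035],[0,0,0]],[0.03,[0,0.01,0.035],[0,0,0]],[0.03,[0,0.01,0.035],[0,0,0]],[0.03,[0,0.01,0.035],[0,0,0]],[0.03,[0,0.005,0.035],[0,0,0]]]' 30; python3 -m handwheel '[[0.03,[0,0,0.035],[0,0,0]],[0.03,[0,0,0.025],[0,0,0]],[0.03,[0,0,0.005],[0,0,0]],[0.03,[0,0,0],[0,0,0]],[0.03,[0,0,0],[0,0,0]],[0.03,[0,0,0],[0,0,0]]]';python3 - <<'E'
from h import *
plan([.5361,-.026,.11],-3.3)
shot("wrist","w8"); 
E
```

```text
t: 9.48
tool_pos: [0.5404, 0.0386, 0.1126]
tool_rot: [1.25, 1.182, -1.251]
contact_force: [-0.1, -0.1, -0.5]
opening: 0.0391
t: 9.98
tool_pos: [0.5363, -0.0233, 0.1126]
tool_rot: [1.251, 1.183, -1.251]
contact_force: [0.8, 0.2, -1.1]
opening: 0.0394
t 9.9833 p [ 0.5363 -0.0233  0.1126] tool y yaw -3.2387783621346187 x axis [-0.0007  0.0006 -1.    ] F [ 0.8454  0.2177 -1.1455] open 0.039425189117139804
turn(tool,deg) [ 0.0612 -0.0298  0.0431] shift in FINAL axes(mm) [ 2.6224 -0.005   2.6615]
shift in current axes(mm) [ 2.6211 -0.0058  2.6629] dist 0.0037364345374835723
```

View pics/w8.png

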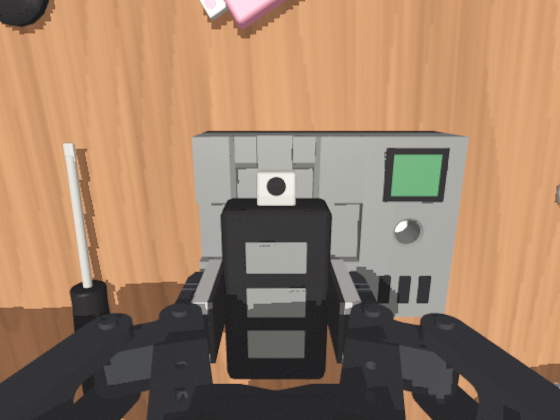

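```bash
python3 - <<'E'
from h import *
c,im=shot("wrist","w9"); print(ctrl.get_obs()["tool_pos"])
print("ap",back(c,407.5,231,.048))
print("slot",back(c,257.5,165,.048),back(c,292.5,165,.048))
print("pocket +y deck edge",back(c,246,163,.048),back(c,304,163,.048))
cv2.imwrite("pics/c9.png",cv2.resize(im[120:320,190:470,::-1],None,fx=2.8,fy=2.8,interpolation=cv2.INTER_CUBIC))
E
```

```text
[ 0.5364 -0.0232  0.1128]
ap [ 0.613  -0.0289  0.048 ]
slot [0.5287 0.0144 0.048 ] [0.548  0.0134 0.048 ]
pocket +y deck edge [0.5224 0.0159 0.048 ] [0.5544 0.0141 0.048 ]
```

View pics/c9.png

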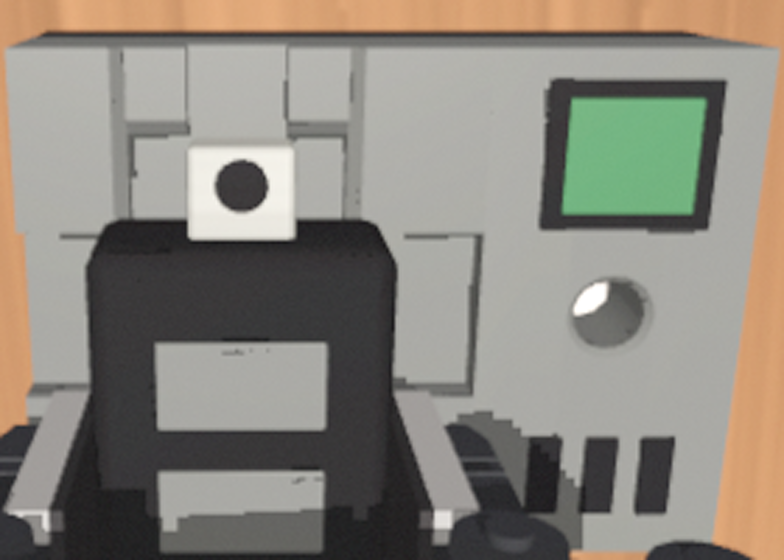

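```bash
python3 -m handwheel '[[0.03,[0.02,0,0.0033],[0,0,0]],[0.03,[0.02,0,0],[0,0,0]],[0.03,[0.013,0,0],[0,0,0]],[0.03,[0,0,0],[0,0,0]],[0.03,[0,0,0],[0,0,0]],[0.03,[0,0,0],[0,0,0]]]' 30; python3 - <<'E'
from h import *
plan([.5361,-.0265,.0438],-3.3)
c,im=shot("wrist","w10"); print("ap",c[2])
cv2.imwrite("pics/c10.png",cv2.resize(im[120:360,170:470,::-1],None,fx=2.5,fy=2.5,interpolation=cv2.INTER_CUBIC))
E
```

```text
t: 10.58
tool_pos: [0.537, -0.0275, 0.0609]
tool_rot: [1.252, 1.18, -1.251]
contact_force: [0.5, -0.5, 0.2]
opening: 0.0392
t 10.5833 p [ 0.537  -0.0275  0.0609] tool y yaw -3.300840270392199 x axis [ 0.0013 -0.0002 -1.    ] F [ 0.4877 -0.4739  0.1605] open 0.03922358482721512
turn(tool,deg) [-0.0008  0.0062 -0.0739] shift in FINAL axes(mm) [17.0682 -0.9299 -0.9208]
shift in current axes(mm) [17.0669 -0.952  -0.9226] dist 0.017118272456769723
ap [0.5409 0.0424 0.2036]
```

View pics/c10.png

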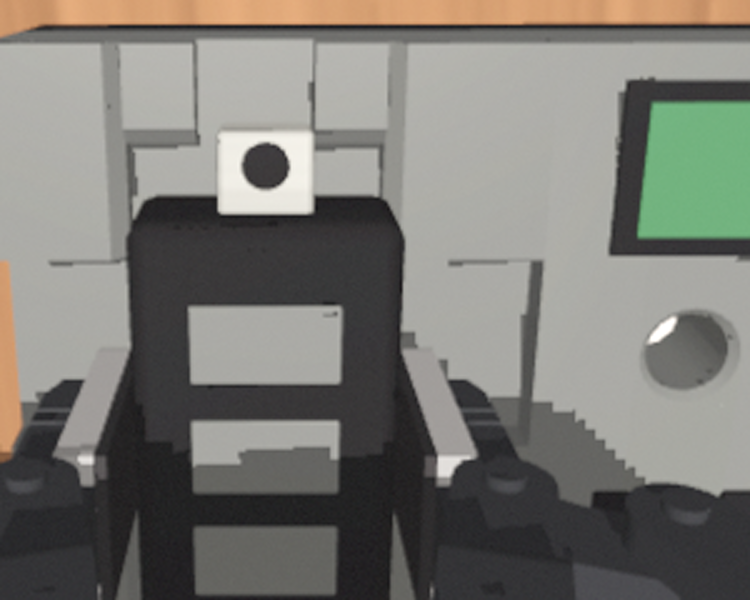

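```bash
python3 -m handwheel '[[0.03,[0.003,-0.001,-0.001],[0,0,0]],[0.03,[0,0,0],[0,0,0]],[0.03,[0,0,0],[0,0,0]]]' 30; python3 - <<'E'
from h import *
plan([.5361,-.0265,.0438],-3.3)
c,im=shot("wrist","w11")
cv2.imwrite("pics/c11.png",cv2.resize(im[120:360,170:470,::-1],None,fx=2.5,fy=2.5,interpolation=cv2.INTER_CUBIC))
E
```

```text
t: 10.88
tool_pos: [0.5355, -0.0267, 0.0574]
tool_rot: [1.252, 1.181, -1.252]
contact_force: [-0.5, -0.6, -0.7]
opening: 0.0395
t 10.8833 p [ 0.5355 -0.0267  0.0574] tool y yaw -3.335755597371701 x axis [ 0.0006 -0.0001 -1.    ] F [-0.5148 -0.6238 -0.7294] open 0.03945049993169229
turn(tool,deg) [-0.0358  0.0029 -0.035 ] shift in FINAL axes(mm) [13.5758  0.5841 -0.187 ]
shift in current axes(mm) [13.5761  0.5757 -0.188 ] dist 0.013589646070931693
```

View pics/c11.png

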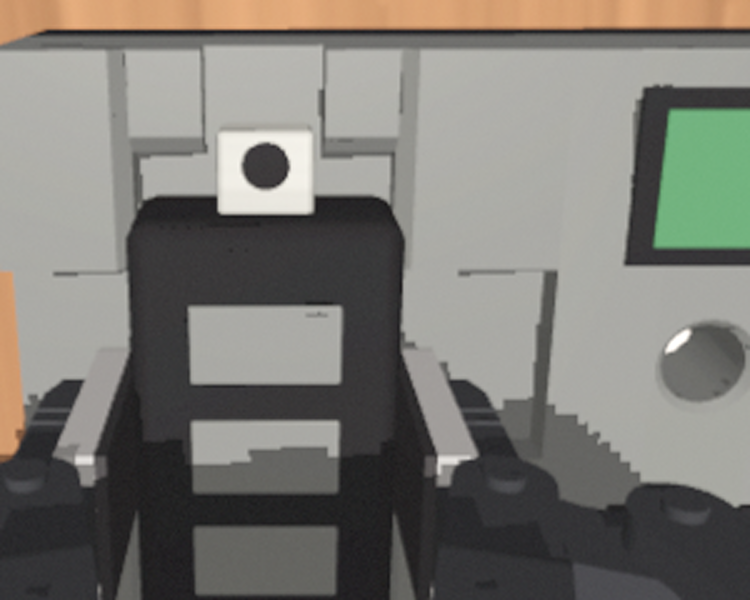

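```bash
python3 -m handwheel '[[0.03,[0.003,0,0],[0,0,0]],[0.03,[0.003,0,0],[0,0,0]],[0.03,[0.003,0,0],[0,0,0]],[0.03,[0.002,0,0],[0,0,0]],[0.03,[0,0,0],[0,0,0]],[0.03,[0,0,0],[0,0,0]]]' 30; python3 - <<'E'
from h import *
plan([.5361,-.0265,.0438],-3.3)
c,im=shot("wrist","w12")
cv2.imwrite("pics/c12.png",cv2.resize(im[120:360,170:470,::-1],None,fx=2.5,fy=2.5,interpolation=cv2.INTER_CUBIC))
E
```

```text
t: 11.43
tool_pos: [0.5357, -0.0261, 0.0469]
tool_rot: [1.253, 1.182, -1.252]
contact_force: [-3.2, 3.4, 7.1]
opening: 0.0394
t 11.4333 p [ 0.5357 -0.0261  0.0469] tool y yaw -3.352227731960318 x axis [ 0.      0.0012 -1.    ] F [-3.1957  3.4192  7.0982] open 0.03936087087945608
turn(tool,deg) [-0.0522 -0.0693  0.0032] shift in FINAL axes(mm) [3.1163 0.4101 0.3673]
shift in current axes(mm) [3.1159 0.4106 0.3707] dist 0.00316457992063742
```

View pics/c12.png

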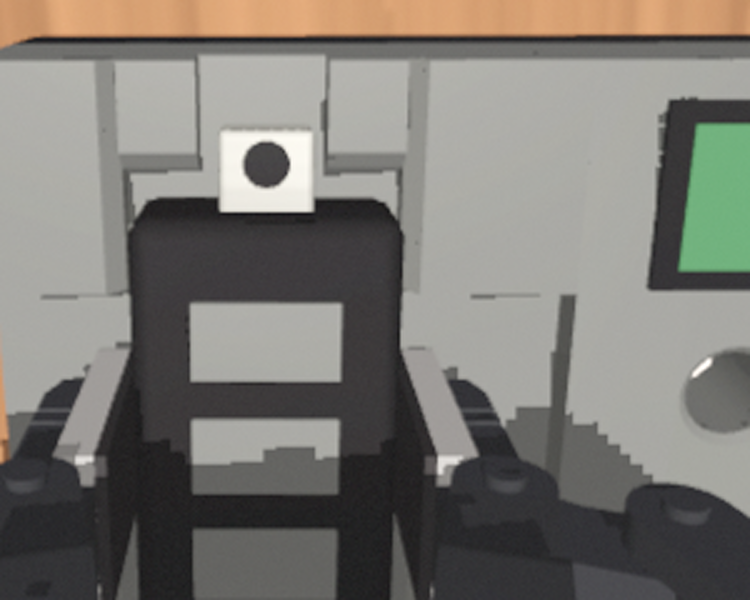

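```bash
python3 -m handwheel '[[0.03,[0,-0.0007,-0.0015],[0,0,0]],[0.03,[0,0,0],[0,0,0]],[0.03,[0,0,0],[0,0,0]],[0.03,[0,0,0],[0,0,0]]]' 30;python3 -m handwheel '[[0.03,[0.001,0,0],[0,0,0]],[0.03,[0.001,0,0],[0,0,0]],[0.03,[0,0,0],[0,0,0]],[0.03,[0,0,0],[0,0,0]]]' 30; python3 - <<'E'
from h import *
plan([.5361,-.0265,.0438],-3.3)
c,im=shot("wrist","w13")
cv2.imwrite("pics/c13.png",cv2.resize(im[120:360,170:470,::-1],None,fx=2.5,fy=2.5,interpolation=cv2.INTER_CUBIC))
E
```

```text
t: 11.82
tool_pos: [0.5343, -0.0252, 0.0454]
tool_rot: [1.252, 1.182, -1.253]
contact_force: [-0.0, 0.0, -0.5]
opening: 0.0391
t: 12.15
tool_pos: [0.5346, -0.0253, 0.0447]
tool_rot: [1.251, 1.182, -1.253]
contact_force: [-3.9, -0.5, 4.6]
opening: 0.0393
t 12.15 p [ 0.5346 -0.0253  0.0447] tool y yaw -3.333742332988592 x axis [-0.0011 -0.0001 -1.    ] F [-3.9164 -0.4564  4.6261] open 0.03925432142649254
turn(tool,deg) [-0.0337  0.0086  0.06  ] shift in FINAL axes(mm) [0.8701 1.5504 1.0629]
shift in current axes(mm) [0.8686 1.552  1.0618] dist 0.002071364498167408
```

View pics/c13.png

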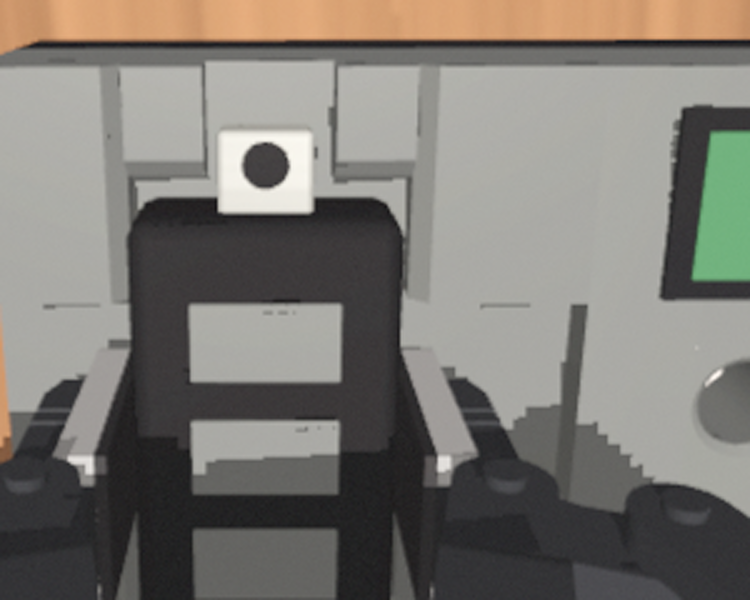

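```bash
python3 -m handwheel '[[0.03,[0,0.0007,0],[0,0,0]],[0.03,[0.001,0,0],[0,0,0]],[0.03,[0,0,0],[0,0,0]],[0.03,[0,0,0],[0,0,0]]]' 30; python3 - <<'E'
from h import *
plan([.5361,-.0265,.0438],-3.3)
c,im=shot("side","s13")
cv2.imwrite("pics/c14.png",cv2.resize(im[180:320,220:370,::-1],None,fx=4,fy=4,interpolation=cv2.INTER_CUBIC))
E
```

```text
t: 12.53
tool_pos: [0.5354, -0.0255, 0.0442]
tool_rot: [1.251, 1.182, -1.253]
contact_force: [-5.4, -0.6, 8.9]
opening: 0.0391
t 12.5333 p [ 0.5354 -0.0255  0.0442] tool y yaw -3.322847283296311 x axis [-0.0011 -0.0004 -1.    ] F [-5.3757 -0.6469  8.8598] open 0.03911440084032095
turn(tool,deg) [-0.0228  0.0263  0.0644] shift in FINAL axes(mm) [0.4266 0.7475 0.918 ]
shift in current axes(mm) [0.4262 0.7484 0.9175] dist 0.0012583694647109779
```

View pics/c14.png

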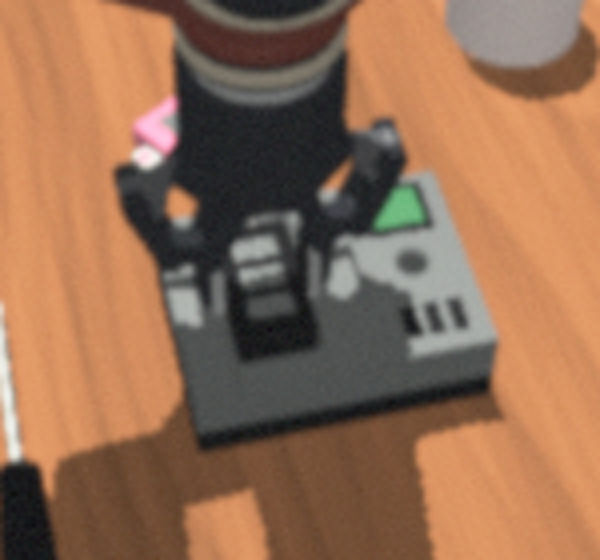

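```bash
python3 -m handwheel '[[0.044,[-0.001,0,0],[0,0,0]],[0.05,[0,0,0],[0,0,0]],[0.05,[0,0,0],[0,0,0]],[0.05,[0,0,0],[0,0,0]],[0.05,[0,0,0],[0,0,0]]]' 30; python3 - <<'E'
from h import *
plan([.5361,-.0265,.1],-3.3)
c,im=shot("wrist","w15")
cv2.imwrite("pics/c15.png",cv2.resize(im[120:400,140:470,::-1],None,fx=2.1,fy=2.1,interpolation=cv2.INTER_CUBIC))
E
```

```text
t: 13.0
tool_pos: [0.5353, -0.0251, 0.0436]
tool_rot: [1.252, 1.181, -1.252]
contact_force: [-0.2, 0.8, -0.3]
opening: 0.0501
t 13.0 p [ 0.5353 -0.0251  0.0436] tool y yaw -3.3414710736565603 x axis [-0.0004  0.0001 -1.    ] F [-0.1731  0.7923 -0.3499] open 0.05013192949889373
turn(tool,deg) [-0.0415 -0.0054  0.0242] shift in FINAL axes(mm) [-56.3563   0.9189   1.3024]
shift in current axes(mm) [-56.3568   0.8961   1.2964] dist 0.05637883850271414
```

View pics/c15.png

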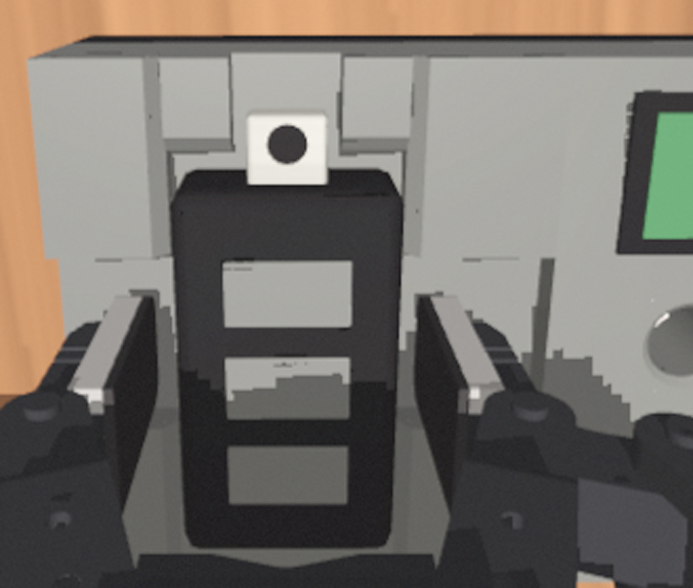

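```bash
python3 -m handwheel '[[0.05,[-0.01,0,0],[0,0,0]],[0.05,[-0.02,0,0],[0,0,0]],[0.05,[-0.035,0,0],[0,0,0]],[0.085,[-0.035,0,0],[0,0,0]],[0.085,[-0.035,0,0],[0,0,0]],[0.085,[-0.02,0.02,0.005],[0,0,0]],[0.085,[0,0,0],[0,0,0]],[0.085,[0,0,0],[0,0,0]],[0.085,[0,0,0],[0,0,0]]]'; python3 - <<'E'
from h import *
plan([.5361,-.0265,.2],-3.3)
c,im=shot("wrist","w16")
for k,z in dict(pocket=.04,aperture=.048,remote_center=.05,remote_lug=.05).items():
    for d in ctrl.tip_of(k,"wrist")[:2]:
        r,cc=d["centre"]; print(k,round(d["score"],2),"px",cc,r,back(c,cc,r,z))
cv2.imwrite("pics/c16.png",cv2.resize(im[110:280,150:400,::-1],None,fx=3.2,fy=3.2,interpolation=cv2.INTER_CUBIC))
E
```

```text
t: 13.8
tool_pos: [0.5543, -0.0312, 0.1982]
tool_rot: [1.252, 1.183, -1.253]
contact_force: [0.0, -0.9, 0.3]
opening: 0.0852
t 13.8 p [ 0.5543 -0.0312  0.1982] tool y yaw -3.3438365559036507 x axis [-0.0017  0.0004 -1.    ] F [ 0.0011 -0.9337  0.2735] open 0.08515891759298852
turn(tool,deg) [-0.0439 -0.0182  0.0996] shift in FINAL axes(mm) [ -1.8389 -18.4747  -3.6151]
shift in current axes(mm) [ -1.8056 -18.4807  -3.6015] dist 0.018914698816669524
aperture 0.78 px 349.2 191.5 [ 0.6131 -0.0321  0.048 ]
remote_center 0.78 px 252.5 190.4 [ 0.5364 -0.0263  0.05  ]
remote_lug 0.68 px 250.6 132.5 [0.5384 0.0185 0.05  ]
remote_lug 0.68 px 205.5 20.6 [0.5127 0.0972 0.05  ]
```

View pics/c16.png

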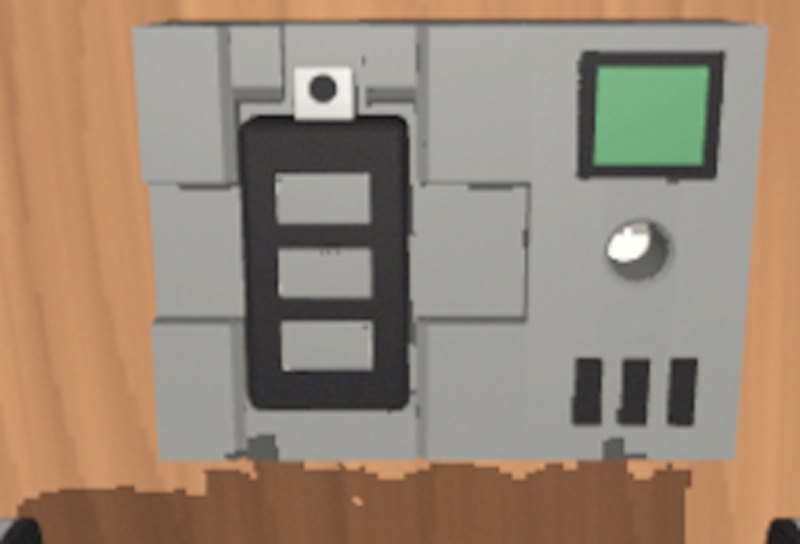

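```bash
python3 - <<'E'
from h import *
print(ctrl.get_obs()["tool_pos"])
c=cam("wrist")
f=lambda u,v,z: back(c,u/3.2+150-.35,v/3.2+110-.35,z)
P=np.array([f(*a,.06) for a in[(241,118),(408,116),(409,408),(250,408)]])
print(P,P.mean(0),[np.linalg.norm(P[i]-P[(i+1)%4]) for i in range(4)])
d=P[0]+P[1]-P[2]-P[3];print(np.degrees(np.arctan2(-d[0],d[1])))
print("ap",f(639,250,.048))
c,im=shot("side","s16")
cv2.imwrite("pics/c17.png",cv2.resize(im[210:300,240:360,::-1],None,fx=6,fy=6,interpolation=cv2.INTER_CUBIC))
for k in["probe_handle","punch_center","stand"]:
    for d in ctrl.look_for(k,"side")[:3]: print(k,d)
E
```

```text
[ 0.5541 -0.0311  0.1973]
[[ 0.5191  0.0104  0.06  ]
 [ 0.5575  0.0086  0.06  ]
 [ 0.5537 -0.0626  0.06  ]
 [ 0.5146 -0.0603  0.06  ]] [ 0.5362 -0.026   0.06  ] [np.float64(0.038442566176011134), np.float64(0.07126385330031333), np.float64(0.03916197101448962), np.float64(0.07082293807720716)]
-3.345081903923214
ap [ 0.6126 -0.0288  0.048 ]
probe_handle {'box': [341.2, 389.5, 20.6, 28.7], 'score': 0.68}
probe_handle {'box': [430.0, 317.6, 83.0, 71.4], 'score': 0.35}
punch_center {'box': [318.8, 344.6, 17.7, 23.4], 'score': 0.87}
punch_center {'box': [300.5, 259.9, 86.4, 66.9], 'score': 0.74}
stand {'box': [331.0, 378.8, 67.4, 81.0], 'score': 0.64}
stand {'box': [340.9, 390.4, 14.7, 28.5], 'score': 0.56}
```

View pics/c17.png

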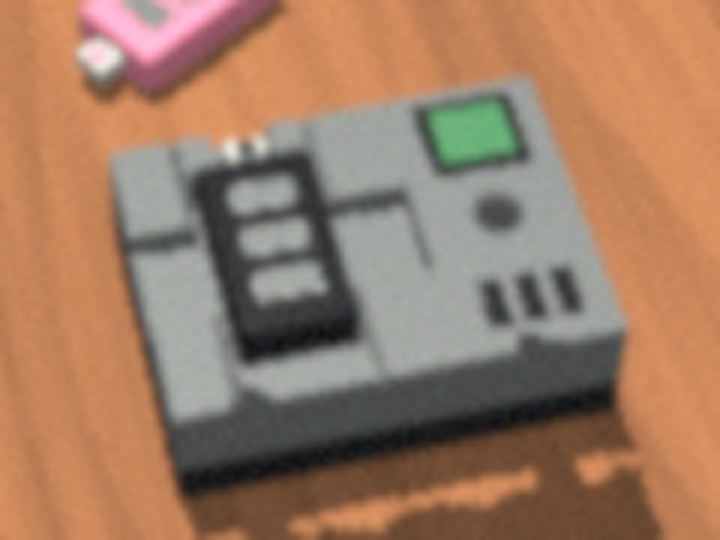

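View pics/s16.png

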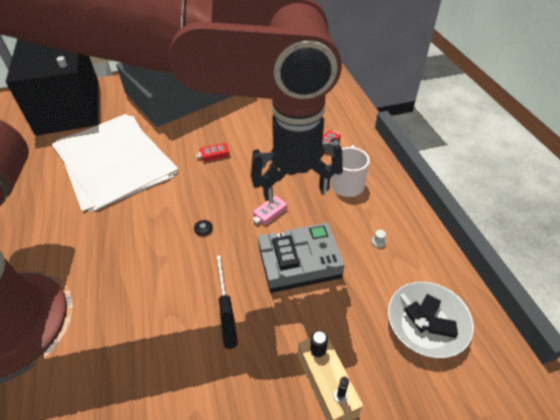

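```bash
python3 -m handwheel '[[0.085,[-0.02,-0.003,0.03],[0,0,0]],[0.085,[-0.02,-0.003,0.035],[0,0,0]],[0.085,[-0.012,-0.003,0.037],[0,0,0]],[0.085,[0,-0.003,0.04],[0,0,0]],[0.085,[0,-0.003,0.04],[0,0,0]],[0.085,[0,-0.003,0.04],[0,0,0]],[0.085,[0,0,0.04],[0,0,0]],[0.085,[0,0,0.015],[0,0,0]],[0.085,[0,0,0],[0,0,0]],[0.085,[0,0,0],[0,0,0]]]'; python3 -m handwheel '[[0.085,[0,0,0],[0,0,0]]]'; python3 - <<'E'
from h import *
plan([.537,-.318,.2],-3.3)
c,im=shot("wrist","w18")
for k,z in dict(probe_handle=.087,stand=0,punch_center=.0785).items():
    for d in ctrl.tip_of(k,"wrist")[:2]:
        r,cc=d["centre"]; print(k,round(d["score"],2),"px",cc,r,back(c,cc,r,z))
E
```

```text
t: 15.08
tool_pos: [0.5208, -0.307, 0.2506]
tool_rot: [1.254, 1.182, -1.253]
contact_force: [0.3, -0.4, 1.1]
opening: 0.0849
t: 15.17
tool_pos: [0.5212, -0.3057, 0.2508]
tool_rot: [1.252, 1.182, -1.251]
contact_force: [-0.2, 0.3, 0.4]
opening: 0.0852
t 15.1667 p [ 0.5212 -0.3057  0.2508] tool y yaw -3.2903511690557345 x axis [-0.0001  0.0009 -1.    ] F [-0.1614  0.2911  0.4364] open 0.08523498271053385
turn(tool,deg) [ 0.0096 -0.0506  0.0112] shift in FINAL axes(mm) [50.8105 16.4826 11.3886]
shift in current axes(mm) [50.7972 16.4907 11.4362] dist 0.05461759091643585
probe_handle 0.6 px 295.4 201.7 [ 0.5376 -0.316   0.087 ]
stand 0.83 px 286.3 143.7 [ 0.5343 -0.2764  0.    ]
punch_center 0.92 px 282.9 103.7 [ 0.5314 -0.2364  0.0785]
```

View pics/w18.png

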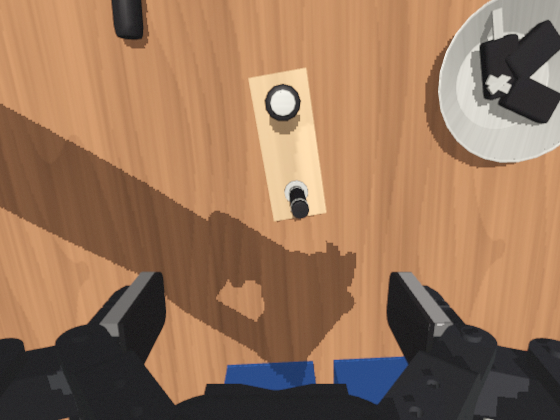

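```bash
python3 - <<'E'
from h import *
c=cam("wrist")
print("tool",ctrl.get_obs()["tool_pos"])
print("collar",back(c,296,190,.057),"top",back(c,300,209,.117))
print("punch top",back(c,282.5,103,.101))
P=np.array([back(c,*a,.052) for a in[(249,78),(306,69),(327,213),(275,221)]]);print(P,P.mean(0),[np.linalg.norm(P[i]-P[(i+1)%4]) for i in range(4)])
im=cv2.imread("pics/w18.png")[60:230,235:345]; cv2.imwrite("pics/c18.png",cv2.resize(im,None,fx=3.5,fy=3.5,interpolation=cv2.INTER_CUBIC))
E
```

```text
tool [ 0.5214 -0.3055  0.2511]
collar [ 0.5401 -0.3129  0.057 ] top [ 0.5399 -0.3141  0.117 ]
punch top [ 0.5308 -0.2358  0.101 ]
[[ 0.5042 -0.2136  0.052 ]
 [ 0.5532 -0.2091  0.052 ]
 [ 0.5686 -0.3379  0.052 ]
 [ 0.5191 -0.343   0.052 ]] [ 0.5363 -0.2759  0.052 ] [np.float64(0.04919516594104687), np.float64(0.1296898336178911), np.float64(0.04974865848574309), np.float64(0.1302529901185687)]
```

View pics/c18.png

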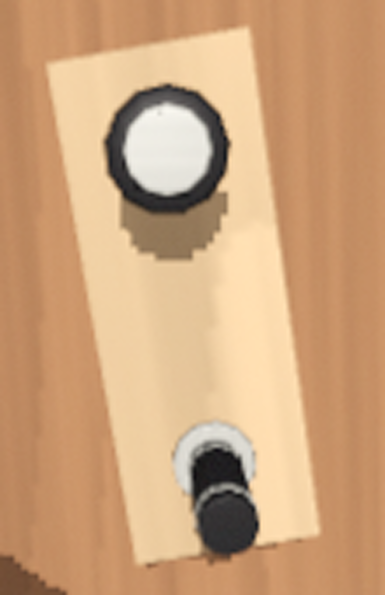

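```bash
python3 -m handwheel '[[0.05,[0.02,0.0192,0.0078],[0,0,0]],[0.05,[0.035,0,0],[0,0,0]],[0.05,[0.035,0,0],[0,0,0]],[0.05,[0.02,0,0],[0,0,0]],[0.05,[0.01,0,0],[0,0,0]],[0.05,[0,0,0],[0,0,0]],[0.05,[0,0,0],[0,0,0]],[0.05,[0,0,0],[0,0,0]]]' 60; python3 - <<'E'
from h import *
plan([.540,-.3145,.068],-3.3)
c,im=shot("wrist","w19")
E
```

```text
t: 16.03
tool_pos: [0.541, -0.3164, 0.1336]
tool_rot: [1.251, 1.177, -1.25]
contact_force: [-0.5, -0.7, 1.1]
opening: 0.0499
t 16.0333 p [ 0.541  -0.3164  0.1336] tool y yaw -3.3138375422022848 x axis [ 0.0032 -0.0024 -1.    ] F [-0.452  -0.7449  1.0848] open 0.049890189221515974
turn(tool,deg) [-0.0141  0.1287 -0.1934] shift in FINAL axes(mm) [65.6218 -1.1478 -1.8082]
shift in current axes(mm) [65.6133 -1.3698 -1.9553] dist 0.06565675335588322
```

View pics/w19.png

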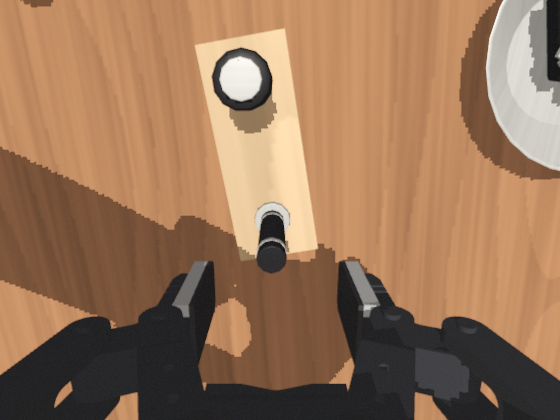

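```bash
python3 - <<'E'
from h import *
c,im=shot("wrist","w20"); print("tool",ctrl.get_obs()["tool_pos"])
print("collar",back(c,272,217,.057),"top",back(c,271.5,257.5,.117))
cv2.imwrite("pics/c20.png",cv2.resize(im[190:290,220:330,::-1],None,fx=5,fy=5,interpolation=cv2.INTER_CUBIC))
E
```

```text
tool [ 0.541  -0.3166  0.1338]
collar [ 0.5397 -0.3133  0.057 ] top [ 0.5397 -0.3142  0.117 ]
```

View pics/c20.png

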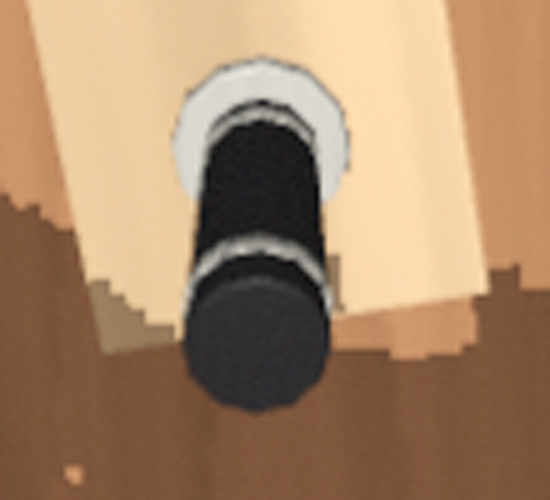

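```bash
python3 -m handwheel '[[0.05,[0.015,-0.0012,-0.002],[0,0,0]],[0.05,[0.02,0,0],[0,0,0]],[0.05,[0.02,0,0],[0,0,0]],[0.05,[0.0105,0,0],[0,0,0]],[0.05,[0,0,0],[0,0,0]],[0.05,[0,0,0],[0,0,0]],[0.05,[0,0,0],[0,0,0]]]' 60; python3 - <<'E'
from h import *
plan([.540,-.3145,.068],-3.3)
c,im=shot("wrist","w21")
E
```

```text
t: 16.72
tool_pos: [0.5396, -0.3144, 0.0673]
tool_rot: [1.252, 1.178, -1.251]
contact_force: [0.3, -0.5, 0.9]
opening: 0.0497
t 16.7167 p [ 0.5396 -0.3144  0.0673] tool y yaw -3.343390021180693 x axis [ 0.0022 -0.0017 -1.    ] F [ 0.3249 -0.4839  0.9336] open 0.049667294551027544
turn(tool,deg) [-0.0435  0.0871 -0.1335] shift in FINAL axes(mm) [-0.6964  0.3732  0.0632]
shift in current axes(mm) [-0.6954  0.3749  0.0639] dist 0.0007926287986136051
```

View pics/w21.png

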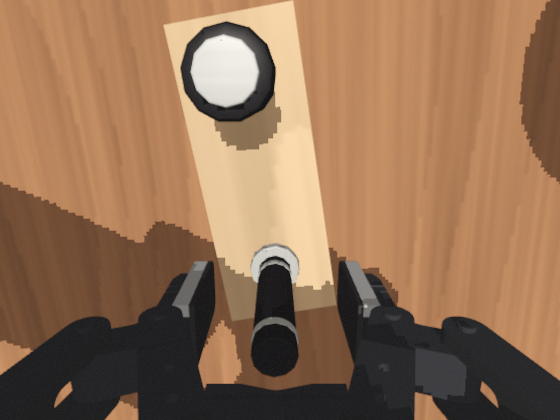

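```bash
python3 -m handwheel '[[0.005,[0,0,0],[0.0,-0.09,0.13]],[0.005,[0,0,0],[0,0,0]],[0.005,[0,0,0],[0,0,0]],[0.005,[0,0,0],[0,0,0]],[0.005,[0,0,0],[0,0,0]],[0.005,[0,0,0],[0,0,0]],[0.005,[0,0,0],[0,0,0]]]' 60; python3 - <<'E'
from h import *
plan([.540,-.3145,.068],-3.3)
E
```

```text
t: 17.35
tool_pos: [0.5392, -0.314, 0.0664]
tool_rot: [1.252, 1.177, -1.251]
contact_force: [-1.1, 0.6, 5.4]
opening: 0.0121
t 17.35 p [ 0.5392 -0.314   0.0664] tool y yaw -3.3379411783691215 x axis [ 0.0033 -0.0025 -1.    ] F [-1.0922  0.5762  5.4025] open 0.012092222499185429
turn(tool,deg) [-0.0382  0.1309 -0.1965] shift in FINAL axes(mm) [-1.6355  0.8712  0.4392]
shift in current axes(mm) [-1.6315  0.8771  0.4423] dist 0.0019044246557386537
```

```bash
python3 -m handwheel '[[0.005,[-0.005,0,0],[0,0,0]],[0.005,[-0.01,0,0],[0,0,0]],[0.005,[-0.02,0,0],[0,0,0]],[0.005,[-0.03,0,0],[0,0,0]],[0.005,[-0.03,0,0],[0,0.13,-0.2]],[0.005,[-0.02,0,0],[0,0,0]],[0.005,[0,0,0],[0,0,0]],[0.005,[0,0,0],[0,0,0]],[0.005,[0,0,0],[0,0,0]]]' 60; python3 - <<'E'
from h import *
plan([.6131,-.0295,.15],-3.3)
c,im=shot("wrist","w22"); shot("side","s22")
E
```

```text
t: 18.1
tool_pos: [0.5377, -0.313, 0.1791]
tool_rot: [1.252, 1.185, -1.253]
contact_force: [0.5, 0.2, -0.9]
opening: 0.0126
t 18.1 p [ 0.5377 -0.313   0.1791] tool y yaw -3.34169889047088 x axis [-0.003   0.0021 -1.    ] F [ 0.5212  0.1683 -0.9316] open 0.012620105187168724
turn(tool,deg) [-0.0419 -0.1079  0.1758] shift in FINAL axes(mm) [  29.1285   58.9471 -287.3904]
shift in current axes(mm) [  29.489    58.827  -287.3782] dist 0.2948159715142378
```

View pics/w22.png

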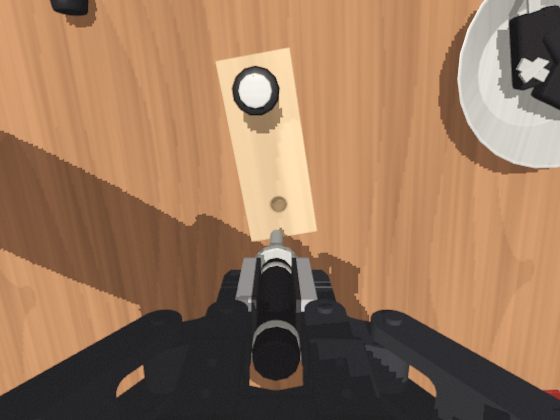

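View pics/s22.png

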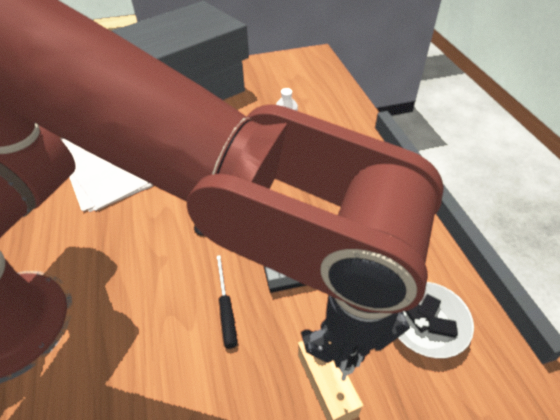

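```bash
python3 - <<'E'
from h import *
p=ctrl.camera_params("wrist"); K,_,_=cam("wrist"); T=np.linalg.inv(p["T_tool_cam"])
def pj(P): q=K@(T[:3,:3]@np.array(P)+T[:3,3]); return q[:2]/q[2]
for P in [(.0594,0,0),(.0594,.001,0),(.0594,0,.001),(-.0506,0,0),(.0144,0,0),(.0594,0,-.0035)]: print(P,pj(P))
im=cv2.imread("pics/w22.png")[215:390,215:340]; cv2.imwrite("pics/c22.png",cv2.resize(im,None,fx=3.4,fy=3.4,interpolation=cv2.INTER_CUBIC))
E
```

```text
(0.0594, 0, 0) [275.1029 231.7253]
(0.0594, 0.001, 0) [276.8685 231.7253]
(0.0594, 0, 0.001) [275.103  233.3941]
(-0.0506, 0, 0) [274.9384 357.7848]
(0.0144, 0, 0) [275.0603 264.3738]
(0.0594, 0, -0.0035) [275.1026 225.8506]
```

View pics/c22.png

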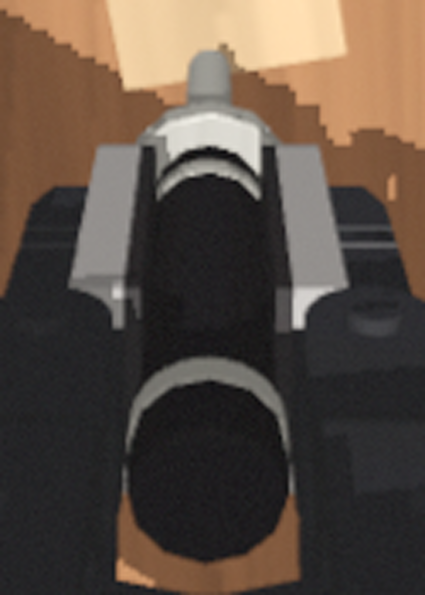

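```bash
python3 -m handwheel '[[0.005,[0,0.01,-0.02],[0,0,0]],[0.005,[0,0.01,-0.035],[0,0,0]],[0.005,[0,0.01,-0.035],[0,0,0]],[0.005,[0,0.01,-0.035],[0,0,0]],[0.005,[0,0.01,-0.035],[0,0,0]],[0.005,[0,0.006,-0.035],[0,0,0]],[0.005,[0,0,-0.035],[0,0,0]],[0.005,[0,0,-0.03],[0,0,0]],[0.005,[0,0,-0.015],[0,0,0]],[0.005,[0,0,-0.005],[0,0,0]]]' 60; python3 -m handwheel '[[0.005,[0,0,0],[0,0,0]],[0.005,[0,0,0],[0,0,0]]]'; python3 - <<'E'
from h import *
plan([.6122,-.0288,.13],-3.3)
c,im=shot("wrist","w23"); shot("side","s23")
E
```

```text
t: 19.03
tool_pos: [0.6098, -0.0349, 0.1789]
tool_rot: [1.249, 1.187, -1.252]
contact_force: [0.2, -1.0, 0.0]
opening: 0.0125
t: 19.2
tool_pos: [0.6104, -0.0382, 0.1799]
tool_rot: [1.251, 1.183, -1.254]
contact_force: [0.7, -0.0, -0.2]
opening: 0.0126
t 19.2 p [ 0.6104 -0.0382  0.1799] tool y yaw -3.372969401966248 x axis [-0.0022  0.0002 -1.    ] F [ 0.6647 -0.0374 -0.2098] open 0.012646236998617678
turn(tool,deg) [-0.073  -0.0025  0.1292] shift in FINAL axes(mm) [49.9381  1.2708 -9.5081]
shift in current axes(mm) [49.9356  1.3713 -9.5077] dist 0.05085112781202163
```

View pics/w23.png

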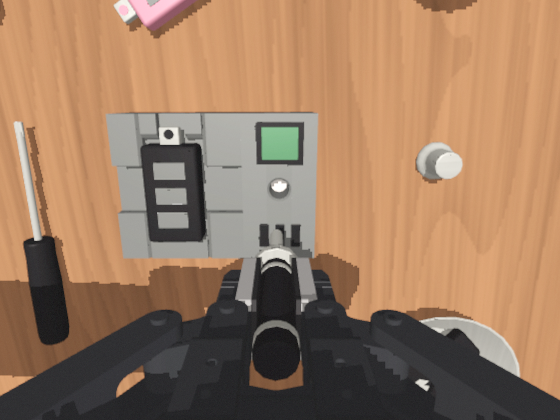

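```bash
python3 -m handwheel '[[0.005,[0.015,0.0013,-0.0095],[0,0,0.13]],[0.005,[0.02,0,0],[0,0,0]],[0.005,[0.015,0,0],[0,0,0]],[0.005,[0,0,0],[0,0,0]],[0.005,[0,0,0],[0,0,0]],[0.005,[0,0,0],[0,0,0]],[0.005,[0,0,0],[0,0,0]]]' 60; python3 - <<'E'
from h import *
plan([.6122,-.0288,.13],-3.3)
c,im=shot("wrist","w24"); print(ctrl.get_obs()["tool_pos"])
cv2.imwrite("pics/c24.png",cv2.resize(im[130:300,180:370,::-1],None,fx=4,fy=4*.88,interpolation=cv2.INTER_CUBIC))
E
```

```text
t: 19.88
tool_pos: [0.6136, -0.0286, 0.1324]
tool_rot: [1.255, 1.178, -1.25]
contact_force: [-0.5, 0.7, -1.2]
opening: 0.0128
t 19.8833 p [ 0.6136 -0.0286  0.1324] tool y yaw -3.3871290200758666 x axis [ 0.0038  0.0001 -1.    ] F [-0.5277  0.7074 -1.2468] open 0.012776760899794895
turn(tool,deg) [-0.0871 -0.0195 -0.216 ] shift in FINAL axes(mm) [ 2.3725 -1.3473  0.3136]
shift in current axes(mm) [ 2.3673 -1.3558  0.3165] dist 0.002746370542865621
[ 0.6135 -0.0284  0.1324]
```

View pics/c24.png

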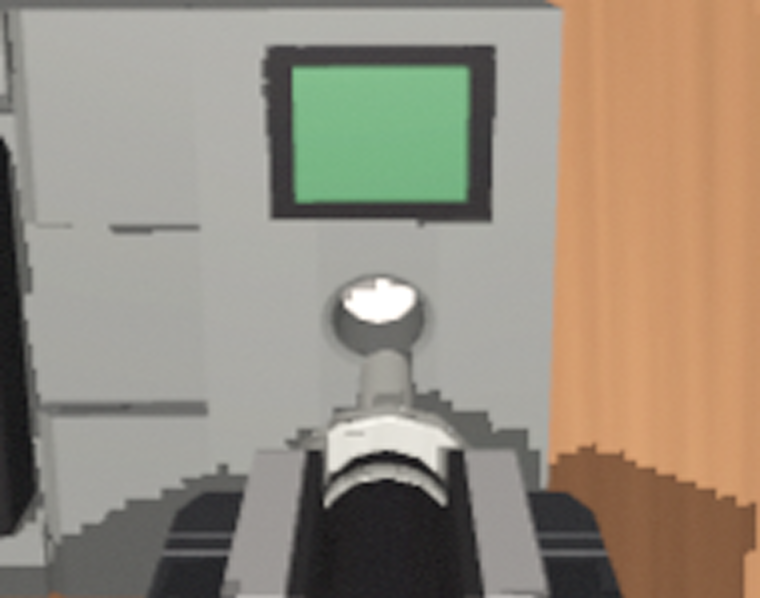

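```bash
python3 - <<'E'
from h import *
c=cam("wrist"); o=ctrl.get_obs(); Rt=R.from_rotvec(o["tool_rot"]).as_matrix()
A=back(c,274.4,219.4,.048); print(A, o["tool_pos"]); print("ap in tool mm",1e3*Rt.T@(A-o["tool_pos"]))
t=Rt.T
for r in (229.5,231): # tip edge: visible silhouette, tool x .056
    pass
E
```

```text
[ 0.6134 -0.0288  0.048 ] [ 0.6135 -0.0284  0.1324]
ap in tool mm [84.3749 -0.4527  0.437 ]
```

```bash
python3 -m handwheel '[[0.005,[0.01,-0.001,-0.0003],[0,0,0]],[0.005,[0.008,0,0],[0,0,0]],[0.005,[0.005,0,0],[0,0,0]],[0.005,[0.005,0,0],[0,0,0]],[0.005,[0.004,0,0],[0,0,0]],[0.005,[0,0,0],[0,0,0]],[0.005,[0,0,0],[0,0,0]],[0.005,[0,0,0],[0,0,0]]]' 60; python3 - <<'E'
from h import *
plan([.6122,-.0288,.0824],-3.3)
c,im=shot("wrist","w25"); 
cv2.imwrite("pics/c25.png",cv2.resize(im[130:300,180:370,::-1],None,fx=4,fy=4*.88,interpolation=cv2.INTER_CUBIC))
E
```

```text
t: 20.6
tool_pos: [0.6118, -0.0274, 0.0988]
tool_rot: [1.253, 1.18, -1.251]
contact_force: [0.1, 0.4, -0.5]
opening: 0.0125
t 20.6 p [ 0.6118 -0.0274  0.0988] tool y yaw -3.3358174190391416 x axis [ 0.0015  0.0006 -1.    ] F [ 0.0941  0.3837 -0.4759] open 0.012527428472289706
turn(tool,deg) [-0.0358 -0.0372 -0.0852] shift in FINAL axes(mm) [16.4428  0.4493  1.3273]
shift in current axes(mm) [16.4426  0.4257  1.3377] dist 0.016502373838091534
```

View pics/c25.png

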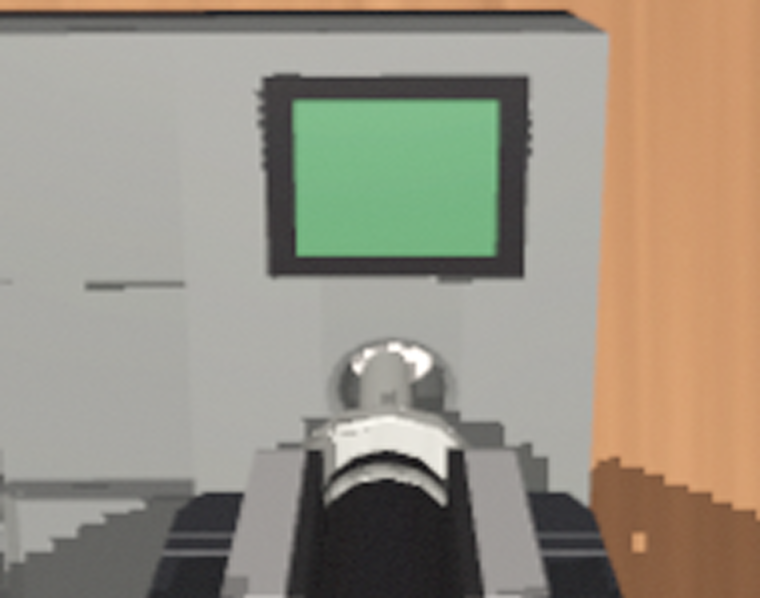

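```bash
python3 -m handwheel '[[0.005,[0.004,0.0006,0.001],[0,0,0]],[0.005,[0.004,0,0],[0,0,0]],[0.005,[0.002,0,0],[0,0,0]],[0.005,[0.002,0,0],[0,0,0]],[0.005,[0.0015,0,0],[0,0,0]],[0.005,[0.001,0,0],[0,0,0]],[0.005,[0,0,0],[0,0,0]],[0.005,[0,0,0],[0,0,0]],[0.005,[0,0,0],[0,0,0]]]' 60; python3 - <<'E'
from h import *
plan([.6122,-.0288,.0824],-3.3)
E
```

```text
t: 21.4
tool_pos: [0.6122, -0.0285, 0.0844]
tool_rot: [1.253, 1.181, -1.251]
contact_force: [-1.7, 0.4, 1.8]
opening: 0.0124
t 21.4 p [ 0.6122 -0.0285  0.0844] tool y yaw -3.337496534788335 x axis [ 0.001   0.0006 -1.    ] F [-1.6958  0.4061  1.7921] open 0.012435492765946148
turn(tool,deg) [-0.0375 -0.0374 -0.0563] shift in FINAL axes(mm) [1.9832 0.0662 0.3249]
shift in current axes(mm) [1.9831 0.0644 0.3262] dist 0.002010763768380796
```

```bash
python3 -m handwheel '[[0.005,[0.001,0,0],[0,0,0]],[0.005,[0.001,0,0],[0,0,0]],[0.005,[0,0,0],[0,0,0]],[0.005,[0,0,0],[0,0,0]],[0.005,[0,0,0],[0,0,0]]]' 60; python3 -m handwheel '[[0.005,[0.001,0,0],[0,0,0]],[0.005,[0,0,0],[0,0,0]],[0.005,[0,0,0],[0,0,0]],[0.005,[0,0,0],[0,0,0]]]' 60;  python3 -m handwheel '[[0.005,[0.001,0,0],[0,0,0]],[0.005,[0,0,0],[0,0,0]],[0.005,[0,0,0],[0,0,0]],[0.005,[0,0,0],[0,0,0]]]' 60
```

```text
t: 21.82
tool_pos: [0.6123, -0.0285, 0.0824]
tool_rot: [1.253, 1.18, -1.251]
contact_force: [-1.3, 0.4, 3.1]
opening: 0.0124
t: 22.15
tool_pos: [0.6124, -0.0285, 0.0818]
tool_rot: [1.253, 1.18, -1.251]
contact_force: [-2.8, -1.0, 5.0]
opening: 0.0125
t: 22.48
tool_pos: [0.6126, -0.0285, 0.0815]
tool_rot: [1.253, 1.18, -1.25]
contact_force: [-3.9, 0.4, 9.0]
opening: 0.0124
```

```bash
python3 -m handwheel '[[0.005,[0,0,0],[0,0,0]],[0.005,[0,0,0],[0,0,0]],[0.005,[0,0,0],[0,0,0]],[0.005,[0,0,0],[0,0,0]],[0.005,[0,0,0],[0,0,0]],[0.005,[0,0,0],[0,0,0]]]' 60; python3 - <<'E'
from h import *
o=ctrl.get_obs(); print(o["tool_pos"],o["contact_force"],o["opening"],o["t"])
c,im=shot("wrist","w26"); c2,im2=shot("side","s26"); shot("top","t26")
P=np.array([.5361,-.026,.06]); print(proj(c,P),proj(c2,P))
E
```

```text
t: 22.98
tool_pos: [0.6126, -0.0286, 0.0815]
tool_rot: [1.253, 1.18, -1.25]
contact_force: [-3.0, -0.3, 8.7]
opening: 0.0121
[ 0.6126 -0.0286  0.0815] [-2.9687 -0.2724  8.7288] 0.012055472152534823 22.9833
[112.3743 262.1074] [285.3244 248.8017]
```

View pics/w26.png

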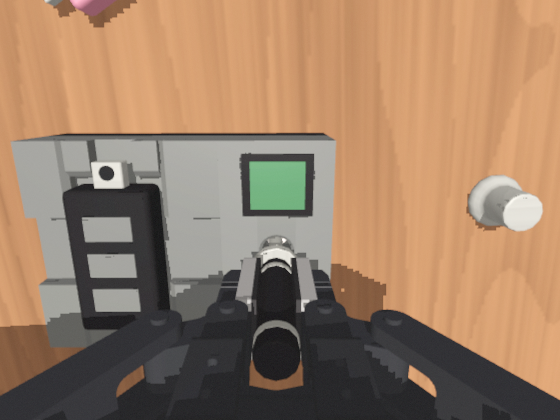

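View pics/s26.png

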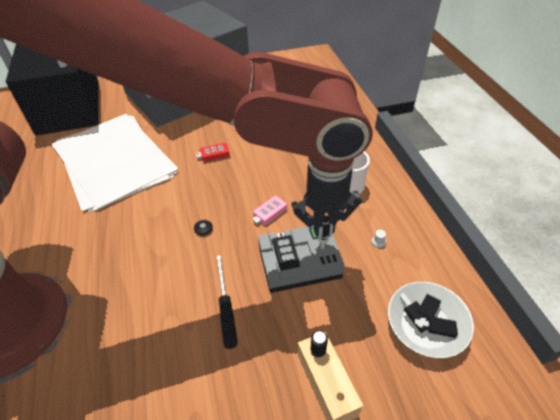

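```bash
python3 -c "
from station import ctrl
print(ctrl.finish_job()); o=ctrl.get_obs(); print(o['t'],o['tool_pos'],o['contact_force'],o['opening'])"
```

```text
the job is handed in; nothing more can be done
None
the job is handed in; nothing more can be done
```

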